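Line up the finish samples and clip on their colour markers

TASK

Get the sample display on the desk ready for the client: line up every loose sample tile in a neat row along the foot of the upright panel, each centred in the bay of its own colour, square to the panel and with its short end flush against it. Squeeze each sprung clip open and let it grip the panel's top edge, pushed well down, centred over the bay of its colour, even if that bay has no tile today. Leave the other things on the desk where they are.

Things in the scene. Friction and masses are not known exactly. Their poses are not given: they have to be found in the camera images.
- panel: fixed upright display panel of dark wood, 440 mm long (its y), 10 mm thick, 90 mm high with a bevelled top edge, with two low feet behind it. Origin: foot of the middle of its front face (the face towards the robot), at desk level; x points through the panel away from the robot (back face at x = +10 mm), y along the panel, z up.
- mark_red: the red bay of the display, fixed: a flat red label (14 x 44 mm) on the desk 108 mm in front of the panel, and red squares on the panel's front and back. Bays are 110 mm apart, colours in any order. Origin: foot of the panel's front face, mid-bay, axes as the panel's. In place, the tile's middle is at x = -45 mm, y = 0, the clip's hinge at x = +5 mm, y = 0.
- mark_yellow: the yellow bay of the display, fixed: a flat yellow label (14 x 44 mm) on the desk 108 mm in front of the panel, and yellow squares on the panel's front and back. Bays are 110 mm apart, colours in any order. Origin: foot of the panel's front face, mid-bay, axes as the panel's. In place, the tile's middle is at x = -45 mm, y = 0, the clip's hinge at x = +5 mm, y = 0.
- mark_blue: the blue bay of the display, fixed: a flat blue label (14 x 44 mm) on the desk 108 mm in front of the panel, and blue squares on the panel's front and back. Bays are 110 mm apart, colours in any order. Origin: foot of the panel's front face, mid-bay, axes as the panel's. In place, the tile's middle is at x = -45 mm, y = 0, the clip's hinge at x = +5 mm, y = 0.
- mark_green: the green bay of the display, fixed: a flat green label (14 x 44 mm) on the desk 108 mm in front of the panel, and green squares on the panel's front and back. Bays are 110 mm apart, colours in any order. Origin: foot of the panel's front face, mid-bay, axes as the panel's. In place, the tile's middle is at x = -45 mm, y = 0, the clip's hinge at x = +5 mm, y = 0.
- tile_red: loose finish sample, a flat wooden block with red top face, 90 mm (its x) x 50 mm (its y) x 18 mm high; origin at the centre of its underside, z up. Its 50 mm end goes against the panel, either end. May be absent.
- tile_yellow: loose finish sample, a flat wooden block with yellow top face, 90 mm (its x) x 50 mm (its y) x 18 mm high; origin at the centre of its underside, z up. Its 50 mm end goes against the panel, either end. May be absent.
- tile_blue: loose finish sample, a flat wooden block with blue top face, 90 mm (its x) x 50 mm (its y) x 18 mm high; origin at the centre of its underside, z up. Its 50 mm end goes against the panel, either end. May be absent.
- tile_green: loose finish sample, a flat wooden block with green top face, 90 mm (its x) x 50 mm (its y) x 18 mm high; origin at the centre of its underside, z up. Its 50 mm end goes against the panel, either end. May be absent.
- clip_red: red spring clip standing on its jaws, handles up, 83 mm high. May be absent. Origin mid hinge line, 42 mm above its feet; y along the hinge, x the line handles and jaws move along, z up. Shut: two round handle bars (36 mm long in y, 10 mm thick) 36 mm above the origin, 56 mm over their outsides in x; jaws 40 mm wide in y, feet 46 mm over all in x. Goes on either way round.
- clip_yellow: yellow spring clip standing on its jaws, handles up, 83 mm high. May be absent. Origin mid hinge line, 42 mm above its feet; y along the hinge, x the line handles and jaws move along, z up. Shut: two round handle bars (36 mm long in y, 10 mm thick) 36 mm above the origin, 56 mm over their outsides in x; jaws 40 mm wide in y, feet 46 mm over all in x. Goes on either way round.
- clip_blue: blue spring clip standing on its jaws, handles up, 83 mm high. May be absent. Origin mid hinge line, 42 mm above its feet; y along the hinge, x the line handles and jaws move along, z up. Shut: two round handle bars (36 mm long in y, 10 mm thick) 36 mm above the origin, 56 mm over their outsides in x; jaws 40 mm wide in y, feet 46 mm over all in x. Goes on either way round.
- clip_green: green spring clip standing on its jaws, handles up, 83 mm high. May be absent. Origin mid hinge line, 42 mm above its feet; y along the hinge, x the line handles and jaws move along, z up. Shut: two round handle bars (36 mm long in y, 10 mm thick) 36 mm above the origin, 56 mm over their outsides in x; jaws 40 mm wide in y, feet 46 mm over all in x. Goes on either way round.
- jaw_red (a joint): opening of the red clip's jaws: 0 shut, 0.65 rad wide open (the stop), about 0.27 when it grips the panel. Squeezing the bars takes about 13 N (use 20 to 30 N), best off the desk: hold lightly (4 N), lift, then squeeze; at the stop they are 31 mm over their outsides and 41 mm above the hinge, and the jaws, which end 34 mm below the hinge, stand 22 mm apart. Let go, it shuts by itself.
- jaw_yellow (a joint): opening of the yellow clip's jaws: 0 shut, 0.65 rad wide open (the stop), about 0.27 when it grips the panel. Squeezing the bars takes about 13 N (use 20 to 30 N), best off the desk: hold lightly (4 N), lift, then squeeze; at the stop they are 31 mm over their outsides and 41 mm above the hinge, and the jaws, which end 34 mm below the hinge, stand 22 mm apart. Let go, it shuts by itself.
- jaw_blue (a joint): opening of the blue clip's jaws: 0 shut, 0.65 rad wide open (the stop), about 0.27 when it grips the panel. Squeezing the bars takes about 13 N (use 20 to 30 N), best off the desk: hold lightly (4 N), lift, then squeeze; at the stop they are 31 mm over their outsides and 41 mm above the hinge, and the jaws, which end 34 mm below the hinge, stand 22 mm apart. Let go, it shuts by itself.
- jaw_green (a joint): opening of the green clip's jaws: 0 shut, 0.65 rad wide open (the stop), about 0.27 when it grips the panel. Squeezing the bars takes about 13 N (use 20 to 30 N), best off the desk: hold lightly (4 N), lift, then squeeze; at the stop they are 31 mm over their outsides and 41 mm above the hinge, and the jaws, which end 34 mm below the hinge, stand 22 mm apart. Let go, it shuts by itself.
- stapler: black desk stapler, 130 mm long; a bystander, not to be disturbed. Origin at the centre of its underside.
- mouse: white computer mouse, 100 mm long; a bystander, not to be disturbed. Origin at the centre of its underside.
- mug: white mug, 76 mm across, 85 mm high; a bystander, not to be disturbed. Origin at the centre of its underside.
- tape_roll: roll of tape lying flat, 84 mm across, 20 mm high; a bystander, not to be disturbed. Origin at the centre of its underside.
- calculator: grey pocket calculator, 120 x 75 x 14 mm; a bystander, not to be disturbed. Origin at the centre of its underside.
- eraser: white eraser, 60 x 26 x 14 mm; a bystander, not to be disturbed. Origin at the centre of its underside.
There are look-alikes about, which are no part of the job. Of the things that look like the clip_blue, take the one that is farthest to the robot's right at the start.

How it is judged:
By the outcome, as a careful person would: the job done as asked, in the order asked, and still so for the second after the job is handed in, with the robot touching nothing.
Of tile_red, tile_yellow, tile_blue, tile_green only 3 to 4 are there at a start; the rules pass over those that are not, and their reading is None.
Of clip_red, clip_yellow, clip_blue, clip_green only 3 to 4 are there at a start; the rules pass over those that are not, and their reading is None.
At some moment in a run one of tile_red, tile_yellow, tile_blue, tile_green may be knocked a few centimetres aside while the robot is not near it.
It also fails if it takes over 210 s, if anything falls off the work surface, if the arm or the gripper's body presses on something with over 40 N, if the wrist force passes 120 N, or if a joint passes its speed limit or range.

ROBOT

A 6-joint arm with a two-finger parallel gripper is mounted at the origin on the work surface. World frame = base frame: x ahead of the robot, y to its left, z up, the work surface at z = 0. Lengths are in m, angles in rad, forces in N, time in s.
With the tool pointing down it reaches from about 0.25 to 0.725 m from the base axis. Payload 4 kg.
Tool frame: the origin (TCP) lies between the finger pads; the fingertips stand 8 mm ahead of it and the grasp point (between the pads) lies 11 mm behind it; z points along the fingers, y is the direction in which the jaws open and shut (so a half turn about z gives the same grasp; the last joint's range is limited). The gripper opens to 85 mm and grips with 20 to 120 N. Pads are 22 mm wide; open, the fingers measure 114 mm over their backs; the gripper's body (76 mm by 85 mm) begins 54 mm behind the grasp point. The pads swing forward as they close: fully open they stand 13 mm farther back than shut.
Start: joints at [1.191, 0.241, 0.005, 1.335, 0, 1.571], TCP at [0.185, 0.464, 0.239] pointing down, gripper open.
Joint ranges: [-2.72, 2.72], [-1.05, 1.87], [-1.09, 1.28], [-1.99, 2.15], [-1.42, 1.44], [-3.14, 3.14]. Speed limits (rad/s): [2.79, 2.79, 3.14, 3.14, 3.14, 3.14].

INTERFACE

Orientations are given as a unit quaternion [x, y, z, w].
In Python, from workcell import * gives the robot as it stands.
- The arm moves only by the tool send_rows, never from a script. Its argument "increments" is a list that holds one entry, the list of rows, each a list of 6 numbers: the shift along the tool's x, y, z in units of 50 mm (1.0 is 50 mm), then the turn, a rotation vector about the tool's x, y, z in units of 10 degrees (1.0 is 10 degrees). In form: [[[x, y, z, ax, ay, az], ...]]. A call has 1 to 8 rows; each row shifts and turns the commanded pose from where the row before left it, along the tool's axes as they then stand; what a row does not reach is not made up. A row lasts 1/8 s, in which the tool goes at most 62.5 mm and 10.7 degrees, less where a joint would pass 70% of its speed; a pose out of reach is approached as far as the arm can. A call with a number of a shift or a turn outside -1 to 1 is refused whole. A call with a gripper value outside its range is refused whole. "grip" is the closure, from 0 (fully open) to 1 (shut), set as the call begins (left out, the last holds). The fingers move at their own pace and stop on an object; the grip force is fixed at half the most. Time passes only in rows, so rows that do not move let the fingers close. It gives the time, the measured TCP pose, the force and the opening at its end, in the units of the state.
- get_obs(): the state, without advancing time (a new reading comes with each control period).
- camera(name): name is "side" or "top"; returns a dict with "color" (420x560x3 uint8, red, green, blue), "z_map" (420x560 float32, m along the optical axis (not along the pixel's ray), 0 where there is no reading), "intrinsics" (3x3 intrinsics, pixels), "pose" (4x4, takes a point from camera to world coordinates). Camera axes: x right, y down, z forward; pixel columns grow to the right and rows downward; lengths in m; the calibration is good to about 2 mm. A picture is of the moment at which its call begins.
- job_done(): hands the job in, once; it reports no verdict.
The state is a dict: "clock": time; "joint_pos": joint angles; "joint_vel": joint speeds; "tau": joint torques, N m; "eef_pos": TCP position; "tool_rot": TCP orientation; "ft_force": force on the tool from outside, world axes, zero at the start; "ft_torque": the same for the moment, N m; "grip_width": finger opening in m.
Only numpy, scipy, OpenCV 4.12 (cv2) and the standard library are available. Lean on these libraries where they do the work, as an engineer would, in place of code of your own. Each camera call takes 0.05 s, during which the arm holds its last target.

## Working session

There is one attempt and no reset: what is moved stays moved. The work goes in short steps, Python scripts to look and compute and a tool call to move; the robot and the scene stay as the last step left them, time stands still between calls to the robot, and variables do not carry over. Pictures are saved under pics/ and viewed, and the job is handed in when it is done.

Besides the shell and the picture viewer there is one more tool, called after ">>>" as name(argument=value, ...), one argument or row to a line, values as JSON. send_rows: Moves the arm, as the interface text tells. Its arguments: {"type":"object","properties":{"increments":{"type":"array"},"grip":{"type":"number"}},"required":["increments"]}

```bash
ls; mkdir -p pics; python3 - <<'E'
from workcell import *
import cv2,numpy as np
print(get_obs())
for n in ("top","side"):
    c=camera(n); cv2.imwrite(f"pics/{n}0.png",c["color"][:,:,::-1]); np.savez(f"{n}0.npz",**c)
    print(n,c["intrinsics"],c["pose"])
E
```

```text
pics
{'clock': 0.0, 'joint_pos': array([ 1.19095236e+00,  2.41384423e-01,  3.70368984e-03,  1.33521467e+00,
       -1.63383587e-05,  1.57079110e+00]), 'joint_vel': array([ 5.77745752e-05,  8.54576184e-04, -9.28654908e-04,  4.63209901e-05,
        1.47456436e-03,  3.18293030e-04]), 'tau': array([ 1.71222473e-04, -3.72319579e+01,  2.52407384e+01,  1.71265035e-02,
       -1.44426494e-04, -6.43078039e-06]), 'eef_pos': array([0.18515818, 0.46377311, 0.23841938]), 'tool_rot': array([ 1.88779604e-01,  9.82018920e-01, -1.03220957e-03, -1.90114906e-04]), 'ft_force': array([-0.08376545,  0.24089653,  0.64366036]), 'ft_torque': array([ 0.02124016, -0.00758372,  0.00991415]), 'grip_width': 0.08531783119482125}
top [[459.29491672   0.         277.86194706]
 [  0.         459.29491672 203.97437111]
 [  0.           0.           1.        ]] [[-9.74797558e-03 -9.94389898e-01  1.05326670e-01  3.88489687e-01]
 [-9.99944851e-01  1.01053306e-02  2.85968146e-03 -3.31988818e-04]
 [-3.90799918e-03 -1.05292985e-01 -9.94433565e-01  1.42655924e+00]
 [ 0.00000000e+00  0.00000000e+00  0.00000000e+00  1.00000000e+00]]
side [[406.45371174   0.         287.88001579]
 [  0.         406.45371174 215.03733625]
 [  0.           0.           1.        ]] [[-0.85284145 -0.33500033  0.40054493  0.00189821]
 [-0.52178634  0.51734398 -0.67830246  0.96177379]
 [ 0.02001204 -0.78748333 -0.61601098  0.94487265]
 [ 0.          0.          0.          1.        ]]
```

View pics/top0.png

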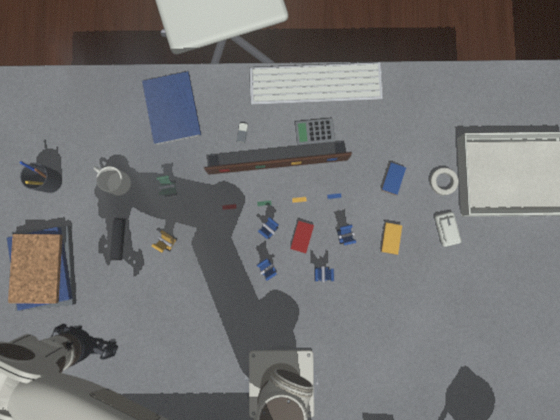

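View pics/side0.png

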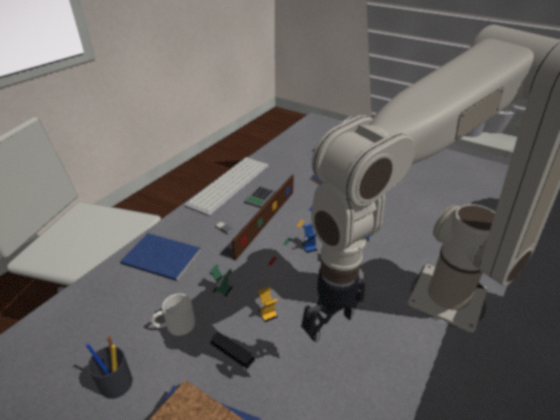

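```bash
python3 - <<'E'
import cv2
a=cv2.imread("pics/top0.png")
cv2.imwrite("pics/c1.png",cv2.resize(a[130:300,130:330],None,fx=4,fy=3.5,interpolation=cv2.INTER_CUBIC))
cv2.imwrite("pics/c2.png",cv2.resize(a[130:290,230:420],None,fx=4,fy=3.7,interpolation=cv2.INTER_CUBIC))
b=cv2.imread("pics/side0.png")
cv2.imwrite("pics/c3.png",cv2.resize(b[170:340,190:380],None,fx=4,fy=3.5,interpolation=cv2.INTER_CUBIC))
E
```

```text
(no output)
```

View pics/c1.png

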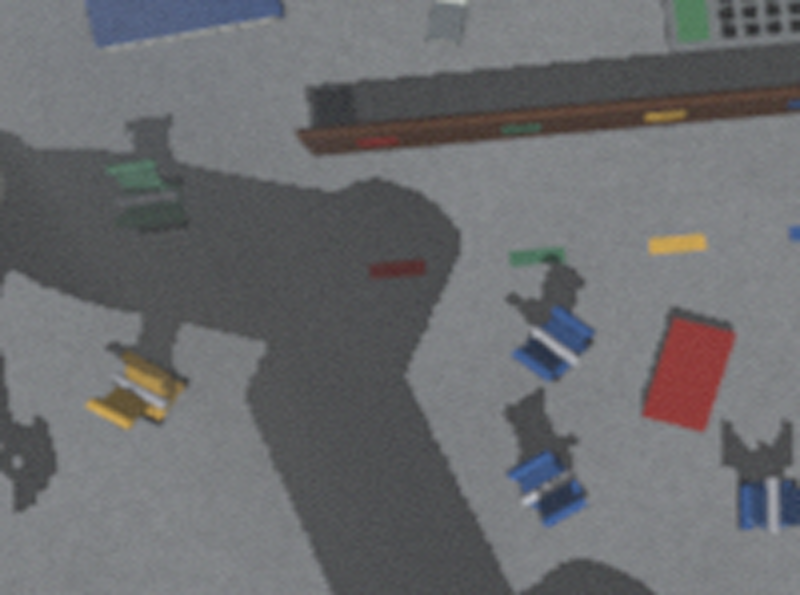

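View pics/c2.png

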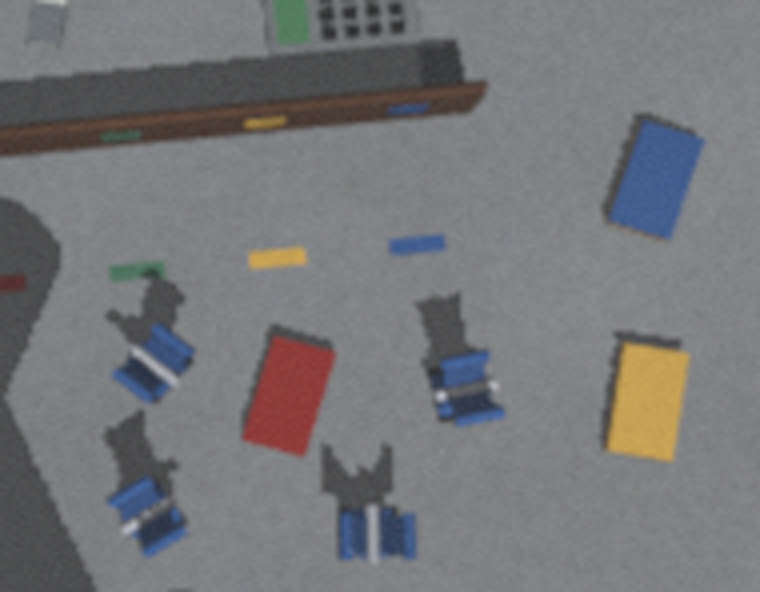

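View pics/c3.png

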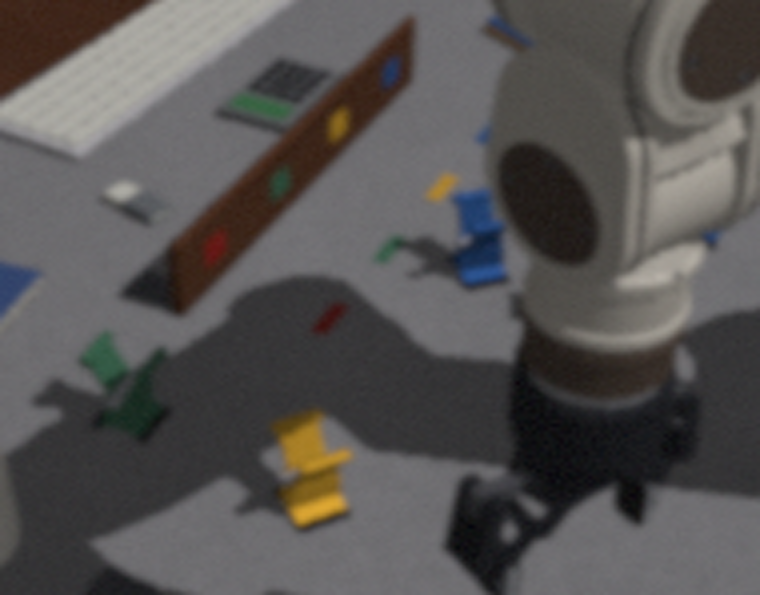

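```bash
cat > h.py <<'E'
import numpy as np,cv2
from scipy.spatial.transform import Rotation as R
def cloud(c):
    z=c["z_map"];K=c["intrinsics"];v,u=np.indices(z.shape)
    p=np.stack([(u-K[0,2])/K[0,0]*z,(v-K[1,2])/K[1,1]*z,z],-1)
    T=c["pose"];w=p@T[:3,:3].T+T[:3,3];w[z==0]=np.nan;return w
def ray(c,uv,h):
    uv=np.atleast_2d(np.asarray(uv,float));K=c["intrinsics"];T=c["pose"]
    d=np.c_[(uv[:,0]-K[0,2])/K[0,0],(uv[:,1]-K[1,2])/K[1,1],np.ones(len(uv))]@T[:3,:3].T
    return T[:3,3]+d*((h-T[2,3])/d[:,2])[:,None]
HUE=dict(red=[(0,6),(172,180)],yellow=[(14,32)],green=[(55,90)],blue=[(100,122)])
def masks(c,col,smin=90,vmin=30):
    hsv=cv2.cvtColor(c["color"],cv2.COLOR_RGB2HSV);h,s,v=hsv[...,0],hsv[...,1],hsv[...,2]
    m=np.zeros(h.shape,bool)
    for a,b in HUE[col]: m|=(h>=a)&(h<=b)
    return (m&(s>smin)&(v>vmin)).astype(np.uint8)
def blobs(c,col,amin=20,**k):
    n,l,st,ce=cv2.connectedComponentsWithStats(masks(c,col,**k),connectivity=8)
    return [(l==i,st[i],ce[i]) for i in range(1,n) if st[i][4]>=amin]
def rect(c,m,h):
    ys,xs=np.nonzero(m);p=ray(c,np.c_[xs,ys],h)[:,:2]
    (cx,cy),(w,hh),a=cv2.minAreaRect((p*1000).astype(np.float32))
    if w<hh: w,hh,a=hh,w,a+90
    return cx,cy,w,hh,(a+90)%180-90
def load(n):
    d=np.load(n);return {k:d[k] for k in d}
def snap(n,f):
    from workcell import camera
    c=camera(n);cv2.imwrite(f"pics/{f}.png",c["color"][:,:,::-1]);np.savez(f"{f}.npz",**c);return c
def plan(x,y,z,yaw):
    """tool y axis along world angle yaw(deg, mod 180)"""
    from workcell import get_obs
    o=get_obs();q=R.from_quat(o["tool_rot"]).as_matrix();p=o["eef_pos"]
    cur=np.degrees(np.arctan2(q[1,1],q[0,1]));d=(yaw-cur+90)%180-90
    # tool points down: +az turns world yaw by -
    az=-d/10
    # two branches
    a=np.radians(cur+d);ty=np.array([np.cos(a),np.sin(a)]);tx=np.array([ty[1],-ty[0]])*-1*-1
    # tx = ty x tz, tz=(0,0,-1)
    tx=np.array([-ty[1],ty[0]])
    e=np.array([x,y])-p[:2]
    print("t=%.2f cur p=%s yaw %.1f q1 %.2f q6=%.2f | az=%.2f units (q6 est) ; then x=%.2f y=%.2f z=%.2f units; tilt %s; F=%s w=%.1f"%(o["clock"],np.round(p,4),cur,o["joint_pos"][0],o["joint_pos"][5],az,e@tx/.05,e@ty/.05,-(z-p[2])/.05,np.round(q[:2,2],3),np.round(o["ft_force"],1),o["grip_width"]*1000))
E
python3 - <<'E'
from h import *
c=load("top0.npz");W=cloud(c)
for col in HUE:
    for m,s,ce in blobs(c,col,15):
        z=W[m][:,2];print(col,ce.round(0),s[4],"z %.3f %.3f"%(np.nanmedian(z),np.nanpercentile(z,95)),np.round(rect(c,m,np.nanmedian(z)),1))
# tool axes
o=R.from_quat([ 1.88779604e-01,  9.82018920e-01, -1.03220957e-03, -1.90114906e-04]).as_matrix();print(o.round(3))
# panel: points with z>.07 
m=(W[...,2]>.08)&(W[...,2]<.1)
v,u=np.nonzero(m);k=(u>195)&(u<360)&(v>130)&(v<180)
p=W[m][k];(cx,cy),wh,a=cv2.minAreaRect((p[:,:2]*1000).astype(np.float32));print("panel top",cx,cy,wh,a,len(p),np.median(p[:,2]))
E
```

```text
red [224. 170.] 32 z 0.040 0.062 [641.6 167.5  30.7   6.2  89.4]
red [229. 206.] 37 z 0.001 0.006 [532.9 156.3  38.3   8.9 -82.4]
red [302. 236.] 478 z 0.018 0.023 [437.6 -68.5  89.9  49.6 -16.9]
yellow [296. 163.] 38 z 0.043 0.061 [662.  -53.1  30.6   9.3  89.4]
yellow [ 33. 182.] 50 z 0.101 0.164 [598.9 717.1  50.5   8.4  83.1]
yellow [299. 199.] 58 z 0.001 0.006 [554.4 -62.4  43.7  12.6  89.4]
yellow [391. 238.] 502 z 0.018 0.022 [ 429.8 -342.5   91.2   51.7  -10. ]
yellow [167. 237.] 82 z 0.061 0.085 [436.9 334.6  50.   17.1  56.6]
yellow [ 34. 269.] 2913 z 0.075 0.079 [350.4 715.9 194.7 140.2  -1.3]
yellow [161. 246.] 104 z 0.070 0.086 [408.9 348.7  53.1  24.7  63.3]
blue [179. 102.] 1702 z 0.016 0.021 [851.9 329.9 205.  129.3  11.9]
blue [ 27. 166.] 42 z 0.117 0.149 [645.8 730.5  45.5   7.7  63.2]
blue [394. 178.] 451 z 0.018 0.023 [ 615.  -356.    89.1   48.6  -20. ]
blue [334. 196.] 49 z 0.002 0.006 [ 563.7 -171.9   38.4   11.8  -84.2]
blue [272. 224.] 86 z 0.069 0.085 [474.4  23.   37.7  20.9  44.5]
blue [345. 229.] 87 z 0.068 0.086 [ 455.3 -195.8   37.6   22.1  -76.6]
blue 
[... 171 characters left out ...]
.3  48.    9.    3. ]
blue [347. 241.] 59 z 0.079 0.086 [ 419.9 -198.8   43.9   16.3  -85.4]
blue [264. 264.] 86 z 0.065 0.085 [355.5  47.2  36.3  21.1 -59.7]
blue [ 63. 285.] 230 z 0.054 0.060 [314.8 638.4 116.9  29.5   2.3]
blue [270. 274.] 74 z 0.075 0.085 [327.9  28.1  37.8  20.1 -52.9]
blue [317. 274.] 72 z 0.078 0.085 [ 325.6 -109.6   34.6   14.5   -1. ]
blue [329. 274.] 86 z 0.074 0.085 [ 325.1 -143.4   34.5   23.3   -1.3]
blue [ 27. 306.] 89 z 0.055 0.059 [238.1 735.6  76.6  14.4  89.5]
[[-0.929  0.371 -0.001]
 [ 0.371  0.929 -0.002]
 [-0.    -0.002 -1.   ]]
panel top 661.9706420898438 3.531280517578125 (12.204462051391602, 439.3023376464844) 5.301661968231201 535 0.08704856964885788
```

```bash
python3 -c "
from h import *
plan(.4232,-.0641,.15,73.1)"
```

```text
t=0.10 cur p=[0.1851 0.4638 0.2385] yaw 68.2 q1 1.19 q6=1.57 | az=-0.49 units (q6 est) ; then x=-7.62 y=-8.72 z=1.77 units; tilt [-0.001 -0.002]; F=[0.1 0.2 0.3] w=85.1
```

>>> send_rows(
  increments=[
    [[0,0,0,0,0,-0.49],[-0.6,-0.7,0,0,0,0],[-0.6,-0.7,0,0,0,0],[-0.6,-0.7,0,0,0,0],[-0.6,-0.7,0,0,0,0],[-0.6,-0.7,0,0,0,0],[-0.6,-0.7,0,0,0,0],[-0.6,-0.7,0,0,0,0]],
  ],
  grip=0,
)

```text
clock: 1.1
eef_pos: [0.3154, 0.1675, 0.2391]
tool_rot: [0.146, 0.989, -0.0, -0.0]
ft_force: [0.7, 0.3, 0.7]
grip_width: 0.0858
```

```bash
python3 -c "
from h import *
plan(.4232,-.0641,.15,73.1)
snap('top','top1')"
```

```text
t=1.10 cur p=[0.3154 0.1675 0.2391] yaw 73.2 q1 0.49 q6=0.78 | az=0.01 units (q6 est) ; then x=-3.41 y=-3.81 z=1.78 units; tilt [-0. -0.]; F=[0.7 0.3 0.7] w=85.8
```

View pics/top1.png

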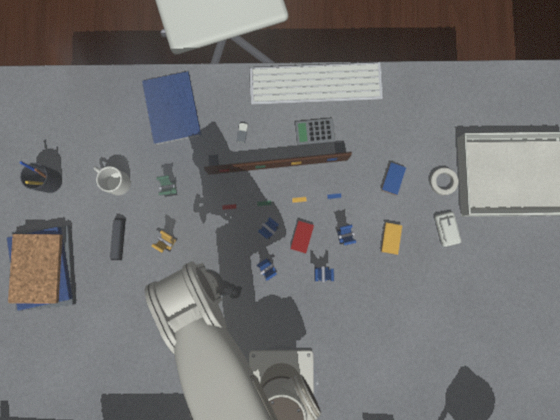

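Look-alikes for the blue clip: blue clips at px (269,228), (267,268), (345,234) and (323,273). Lowest y is the one at (345,234), y ≈ -0.197, and crop c2 confirms it is a blue clip with its handles up. Tiles are red (302,236), yellow (392,238) and blue (394,178); the blue notebooks are too large to be tiles. The other clips are green (167,186) and yellow (163,241). There is no green tile and no red clip.

>>> send_rows(
  increments=[
    [[-0.6,-0.65,0.1,0,0,0],[-0.6,-0.65,0.2,0,0,0],[-0.6,-0.65,0.3,0,0,0],[-0.6,-0.65,0.3,0,0,0],[-0.6,-0.65,0.3,0,0,0],[-0.4,-0.55,0.5,0,0,0],[0,0,0.5,0,0,0],[0,0,0,0,0,0]],
  ],
)

```text
clock: 2.15
eef_pos: [0.4207, -0.0621, 0.1273]
tool_rot: [0.147, 0.989, 0.0, -0.003]
ft_force: [0.5, -0.2, 0.3]
grip_width: 0.0854
```

```bash
python3 -c "
from h import *
plan(.4232,-.0641,.013,73.1)"
```

```text
t=2.15 cur p=[ 0.4207 -0.0621  0.1273] yaw 73.1 q1 -0.15 q6=0.15 | az=-0.00 units (q6 est) ; then x=-0.06 y=-0.02 z=2.29 units; tilt [-0.006  0.001]; F=[ 0.5 -0.2  0.3] w=85.4
```

>>> send_rows(
  increments=[
    [[-0.04,0,0.6,0,0,0],[0,0,0.6,0,0,0],[0,0,0.6,0,0,0],[0,0,0.4,0,0,0],[0,0,0.08,0,0,0],[0,0,0,0,0,0]],
  ],
)

```text
clock: 2.9
eef_pos: [0.4255, -0.0625, 0.0161]
tool_rot: [0.146, 0.989, 0.0, 0.0]
ft_force: [1.0, 0.1, 0.1]
grip_width: 0.0855
```

>>> send_rows(
  increments=[
    [[0,0,0,0,0,0],[0,0,0,0,0,0],[0,0,0,0,0,0],[0,0,0,0,0,0],[0,0,0,0,0,0],[0,0,0,0,0,0]],
  ],
  grip=0.6,
)

```text
clock: 3.65
eef_pos: [0.4256, -0.0629, 0.0166]
tool_rot: [0.147, 0.989, -0.0, 0.001]
ft_force: [-0.8, 0.5, 7.6]
grip_width: 0.0481
```

```bash
python3 -c "
from h import *
plan(.4232,-.0641,.013,95.3)"
```

```text
t=3.65 cur p=[ 0.4256 -0.0629  0.0166] yaw 73.1 q1 -0.15 q6=0.15 | az=-2.22 units (q6 est) ; then x=0.05 y=-0.02 z=0.07 units; tilt [ 0.002 -0.   ]; F=[-0.8  0.5  7.6] w=48.1
```

>>> send_rows(
  increments=[
    [[0,0,-0.4,0,0,0],[0,0,-0.6,0,0,-0.42],[0,0,-0.6,0,0,-0.6],[0,0,-0.4,0,0,-0.6],[0,0,-0.1,0,0,-0.6],[0,0,0,0,0,0]],
  ],
)

```text
clock: 4.4
eef_pos: [0.4252, -0.0628, 0.121]
tool_rot: [-0.046, 0.999, -0.0, 0.001]
ft_force: [0.2, -0.0, -0.6]
grip_width: 0.0478
```

```bash
python3 -c "
from h import *
plan(.5635,.1599,.05,95.3)
snap('side','s1')"
```

```text
t=4.40 cur p=[ 0.4252 -0.0628  0.121 ] yaw 95.3 q1 -0.15 q6=-0.24 | az=-0.00 units (q6 est) ; then x=-3.17 y=4.18 z=1.42 units; tilt [ 0.002 -0.   ]; F=[ 0.2 -0.  -0.6] w=47.8
```

View pics/s1.png

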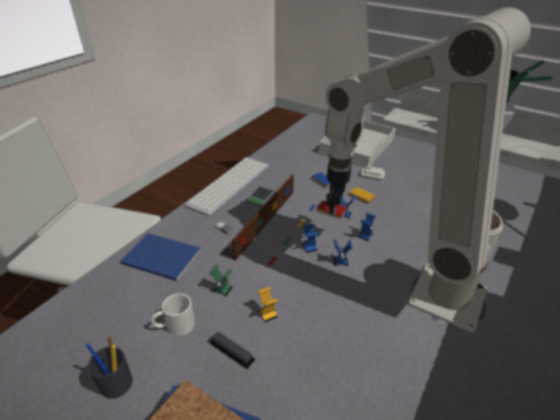

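The side view shows the red tile held in the fingers at (333,208), clear of the blue clips at (311,237) and (367,226).

>>> send_rows(
  increments=[
    [[-0.3,0.4,0,0,0,0],[-0.5,0.65,0,0,0,0],[-0.5,0.65,0,0,0,0],[-0.5,0.65,0,0,0,0],[-0.5,0.65,0,0,0,0],[-0.5,0.65,0.3,0,0,0],[-0.37,0.53,0.6,0,0,0],[0,0,0.4,0,0,0]],
  ],
)

```text
clock: 5.45
eef_pos: [0.5632, 0.1622, 0.0529]
tool_rot: [-0.047, 0.999, 0.0, -0.001]
ft_force: [-1.0, -0.3, -0.7]
grip_width: 0.0477
```

```bash
python3 -c "
from h import *
plan(.5635,.1599,.017,95.3)"
```

```text
t=5.45 cur p=[0.5632 0.1622 0.0529] yaw 95.4 q1 0.28 q6=0.19 | az=0.01 units (q6 est) ; then x=-0.00 y=-0.05 z=0.72 units; tilt [-0.001 -0.   ]; F=[-1.  -0.3 -0.7] w=47.7
```

>>> send_rows(
  increments=[
    [[0,-0.05,0.3,0,0,0],[0,0,0.3,0,0,0],[0,0,0.08,0,0,0],[-0.1,0,0,0,0,0],[-0.12,0,0,0,0,0],[-0.1,0,0,0,0,0],[0,0,0,0,0,0]],
  ],
)

```text
clock: 6.32
eef_pos: [0.5802, 0.1593, 0.0218]
tool_rot: [-0.046, 0.999, 0.0, 0.001]
ft_force: [-0.2, -0.3, -0.1]
grip_width: 0.0484
```

```bash
python3 -c "
from h import *
plan(.5834,.1617,.017,95.3)"
```

```text
t=6.33 cur p=[0.5802 0.1593 0.0218] yaw 95.3 q1 0.27 q6=0.17 | az=0.00 units (q6 est) ; then x=-0.07 y=0.04 z=0.10 units; tilt [0.001 0.   ]; F=[-0.2 -0.3 -0.1] w=48.4
```

>>> send_rows(
  increments=[
    [[0,0.04,0.08,0,0,0],[-0.03,0,0.02,0,0,0],[-0.03,0,0,0,0,0],[-0.03,0,0,0,0,0],[0,0,0,0,0,0]],
  ],
)

```text
clock: 6.95
eef_pos: [0.5828, 0.1616, 0.0167]
tool_rot: [-0.047, 0.999, 0.0, -0.001]
ft_force: [-2.9, 0.4, 5.0]
grip_width: 0.0477
```

```bash
python3 -c "
from h import *
plan(.5834,.1617,.017,95.3)"
```

```text
t=6.95 cur p=[0.5828 0.1616 0.0167] yaw 95.4 q1 0.27 q6=0.18 | az=0.01 units (q6 est) ; then x=-0.01 y=-0.00 z=-0.01 units; tilt [-0.001  0.   ]; F=[-2.9  0.4  5. ] w=47.7
```

>>> send_rows(
  increments=[
    [[-0.03,0,0,0,0,0],[-0.02,0,0,0,0,0],[0,0,0,0,0,0]],
  ],
)

```text
clock: 7.32
eef_pos: [0.5837, 0.1617, 0.0167]
tool_rot: [-0.047, 0.999, -0.0, -0.002]
ft_force: [-7.0, -0.6, 8.4]
grip_width: 0.0476
```

```bash
python3 -c "
from h import *
plan(.5834,.1617,.017,95.3)
snap('top','top2');c=snap('side','s2')
a=cv2.imread('pics/top2.png')
cv2.imwrite('pics/c4.png',cv2.resize(a[130:230,190:300],None,fx=6,fy=6,interpolation=cv2.INTER_CUBIC))"
```

```text
t=7.33 cur p=[0.5837 0.1617 0.0167] yaw 95.4 q1 0.27 q6=0.18 | az=0.01 units (q6 est) ; then x=0.01 y=0.00 z=-0.01 units; tilt [-0.004 -0.   ]; F=[-7.  -0.6  8.4] w=47.6
```

View pics/c4.png

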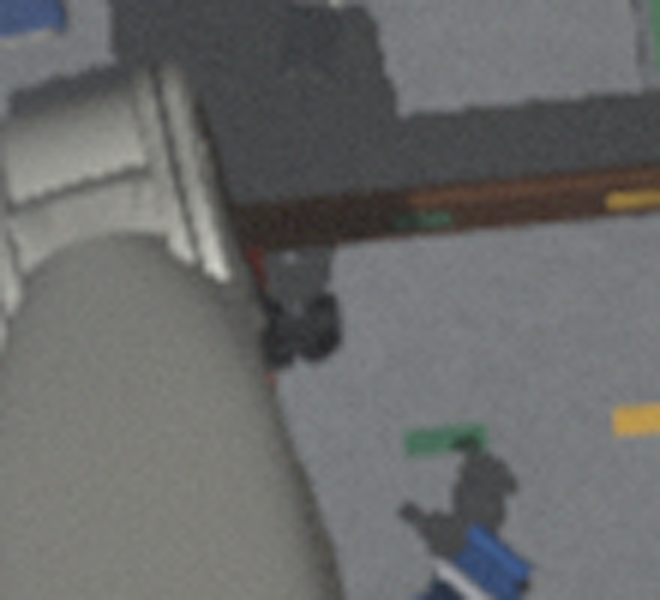

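>>> send_rows(
  increments=[
    [[0,0,0,0,0,0],[0,0,0,0,0,0],[0,0,0,0,0,0],[0,0,0,0,0,0],[0,0,-0.3,0,0,0],[0,0,-0.6,0,0,0],[0,0,-0.8,0,0,0],[0,0,-0.6,0,0,0]],
  ],
  grip=0,
)

```text
clock: 8.43
eef_pos: [0.5869, 0.1619, 0.1344]
tool_rot: [-0.047, 0.999, 0.0, 0.002]
ft_force: [-0.4, -0.4, -0.1]
grip_width: 0.0853
```

```bash
python3 -c "
from h import *
a=np.radians(-10);ax=np.array([np.cos(a),np.sin(a)])
g=np.array([.4298,-.3425])-.013*ax;print(g)
plan(g[0],g[1],.13,80)"
```

```text
[ 0.4169975  -0.34024257]
t=8.43 cur p=[0.5869 0.1619 0.1344] yaw 95.3 q1 0.27 q6=0.18 | az=1.53 units (q6 est) ; then x=1.60 y=-10.48 z=0.09 units; tilt [0.003 0.001]; F=[-0.4 -0.4 -0.1] w=85.3
```

>>> send_rows(
  increments=[
    [[0,0,0,0,0,0.76],[0,0,0,0,0,0.77],[0.1,-0.6,0,0,0,0],[0.13,-0.9,0,0,0,0],[0.13,-0.9,0,0,0,0],[0.13,-0.9,0,0,0,0],[0.13,-0.9,0,0,0,0],[0.13,-0.9,0,0,0,0]],
  ],
)

```text
clock: 9.43
eef_pos: [0.505, -0.0843, 0.1327]
tool_rot: [0.087, 0.996, -0.0, 0.001]
ft_force: [0.7, -0.4, 0.2]
grip_width: 0.0855
```

>>> send_rows(
  increments=[
    [[0.13,-0.9,0,0,0,0],[0.13,-0.9,0,0,0,0],[0.13,-0.9,0,0,0,0],[0.13,-0.9,0,0,0,0],[0.13,-0.9,0,0,0,0],[0.1,-0.4,0,0,0,0],[0,0,0,0,0,0]],
  ],
)

```text
clock: 10.3
eef_pos: [0.4254, -0.3193, 0.1324]
tool_rot: [0.088, 0.996, -0.0, 0.001]
ft_force: [0.8, 0.6, 0.0]
grip_width: 0.0855
```

```bash
python3 - <<'E'
from h import *
c=snap('top','top3')
W=cloud(c)
for col in ('red','yellow','blue'):
    for m,s,ce in blobs(c,col,300):
        if s[4]<700:
            z=W[m][:,2];print(col,ce.round(0),s[4],np.round(rect(c,m,.018),1))
n=np.array([.9957,.0924]);t=np.array([-.0924,.9957]);P=np.array([656.5,2.8])
print("red target",P+165*t-45*n)
plan(.417,-.3402,.017,80)
a=cv2.imread('pics/top3.png')
cv2.imwrite('pics/c5.png',cv2.resize(a[130:280,190:430],None,fx=3.3,fy=3.3,interpolation=cv2.INTER_CUBIC))
E
```

```text
red [226. 185.] 493 [600.7 162.5  99.7  49.3   4.4]
blue [394. 178.] 444 [ 615.  -356.    90.9   48.8  -20. ]
red target [596.4475 162.9325]
t=10.35 cur p=[ 0.4257 -0.3183  0.1322] yaw 80.0 q1 -0.64 q6=-0.47 | az=-0.00 units (q6 est) ; then x=0.10 y=-0.46 z=2.30 units; tilt [ 0.001 -0.   ]; F=[-0.8 -0.3  0.2] w=85.5
```

View pics/c5.png

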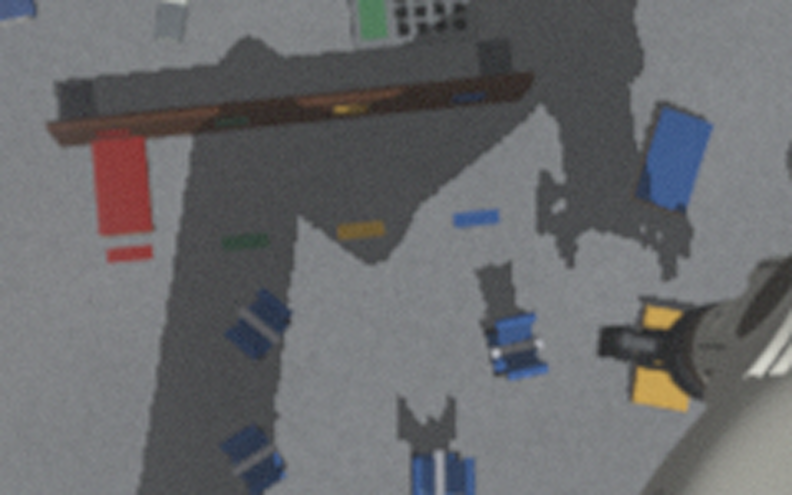

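The red tile sits flush against the panel at crop (123,185), in line with its label. The gripper is over the yellow tile.

>>> send_rows(
  increments=[
    [[0.05,-0.25,0,0,0,0],[0.05,-0.21,0.3,0,0,0],[0,0,0.6,0,0,0],[0,0,0.6,0,0,0],[0,0,0.5,0,0,0],[0,0,0.3,0,0,0],[0,0,0,0,0,0]],
  ],
)

```text
clock: 11.22
eef_pos: [0.4158, -0.3387, 0.0148]
tool_rot: [0.087, 0.996, 0.001, -0.001]
ft_force: [-1.1, -0.1, 0.8]
grip_width: 0.0854
```

>>> send_rows(
  increments=[
    [[0,0,0,0,0,0],[0,0,0,0,0,0],[0,0,0,0,0,0],[0,0,0,0,0,0],[0,0,0,0,0,0],[0,0,0,0,0,0]],
  ],
  grip=0.6,
)

```text
clock: 11.98
eef_pos: [0.4179, -0.3404, 0.018]
tool_rot: [0.087, 0.996, -0.001, 0.001]
ft_force: [0.3, -0.1, 5.8]
grip_width: 0.0479
```

```bash
python3 - <<'E'
from h import *
from workcell import get_obs
n=np.array([.9957,.0924]);t=np.array([-.0924,.9957]);P=np.array([.6565,.0028])
a=np.radians(-10);ax=np.array([np.cos(a),np.sin(a)])
d=(np.array([.4298,-.3425])-get_obs()["eef_pos"][:2])@ax
T=P-.055*t-(.045+d)*n;B=T-.02*n;print(d,T,B)
plan(B[0],B[1],.12,95.3)
E
```

```text
0.012102820095554752 [ 0.60472472 -0.0572398 ] [ 0.58481072 -0.0590878 ]
t=11.97 cur p=[ 0.4179 -0.3404  0.018 ] yaw 80.0 q1 -0.68 q6=-0.51 | az=-1.53 units (q6 est) ; then x=-3.84 y=5.29 z=-2.04 units; tilt [ 0.003 -0.002]; F=[ 0.3 -0.1  5.8] w=47.9
```

>>> send_rows(
  increments=[
    [[0,0,-0.4,0,0,0],[0,0,-0.6,0,0,-0.5],[0,0,-0.6,0,0,-0.5],[0,0,-0.44,0,0,-0.53],[-0.3,0.4,0,0,0,0],[-0.5,0.69,0,0,0,0],[-0.5,0.69,0,0,0,0],[-0.5,0.69,0,0,0,0]],
  ],
)

```text
clock: 12.98
eef_pos: [0.4954, -0.2071, 0.1185]
tool_rot: [-0.046, 0.999, -0.0, 0.0]
ft_force: [0.3, -0.1, -1.0]
grip_width: 0.0478
```

>>> send_rows(
  increments=[
    [[-0.5,0.69,0,0,0,0],[-0.5,0.69,0,0,0,0],[-0.5,0.69,0.1,0,0,0],[-0.4,0.55,0.6,0,0,0],[-0.14,0.2,0.5,0,0,0],[0,0,0.2,0,0,0],[0,0,0,0,0,0]],
  ],
)

```text
clock: 13.85
eef_pos: [0.5824, -0.0587, 0.0477]
tool_rot: [-0.046, 0.999, -0.0, -0.001]
ft_force: [0.0, 0.5, 0.3]
grip_width: 0.0475
```

```bash
python3 - <<'E'
from h import *
plan(.5848,-.0591,.018,95.3)
E
```

```text
t=13.85 cur p=[ 0.5824 -0.0587  0.0477] yaw 95.3 q1 -0.10 q6=-0.19 | az=0.00 units (q6 est) ; then x=-0.05 y=-0.01 z=0.59 units; tilt [-0.002 -0.   ]; F=[0.  0.5 0.3] w=47.5
```

>>> send_rows(
  increments=[
    [[-0.05,-0.01,0.3,0,0,0],[0,0,0.22,0,0,0],[0,0,0.07,0,0,0],[-0.1,0,0,0,0,0],[-0.1,0,0,0,0,0],[-0.1,0,0,0,0,0],[-0.04,0,0,0,0,0],[0,0,0,0,0,0]],
  ],
)

```text
clock: 14.85
eef_pos: [0.603, -0.0569, 0.0188]
tool_rot: [-0.047, 0.999, -0.0, 0.0]
ft_force: [0.1, -0.1, -0.1]
grip_width: 0.0481
```

```bash
python3 - <<'E'
from h import *
plan(.6047,-.0572,.017,95.3)
E
```

```text
t=14.85 cur p=[ 0.603  -0.0569  0.0188] yaw 95.3 q1 -0.09 q6=-0.19 | az=0.00 units (q6 est) ; then x=-0.03 y=-0.01 z=0.04 units; tilt [ 0. -0.]; F=[ 0.1 -0.1 -0.1] w=48.1
```

>>> send_rows(
  increments=[
    [[-0.02,-0.01,0.04,0,0,0],[-0.03,0,0.02,0,0,0],[-0.03,0,0,0,0,0],[-0.02,0,0,0,0,0],[0,0,0,0,0,0]],
  ],
)

```text
clock: 15.48
eef_pos: [0.6045, -0.0571, 0.0179]
tool_rot: [-0.046, 0.999, -0.0, -0.003]
ft_force: [-11.8, 1.2, 18.1]
grip_width: 0.0477
```

```bash
python3 - <<'E'
from h import *
plan(.6047,-.0572,.017,95.3)
E
```

```text
t=15.47 cur p=[ 0.6045 -0.0571  0.0179] yaw 95.3 q1 -0.09 q6=-0.19 | az=0.00 units (q6 est) ; then x=-0.00 y=-0.00 z=0.02 units; tilt [-0.005 -0.   ]; F=[-11.8   1.2  18.1] w=47.7
```

>>> send_rows(
  increments=[
    [[0,0,0,0,0,0],[0,0,0,0,0,0],[0,0,0,0,0,0],[0,0,0,0,0,0],[0,0,-0.3,0,0,0],[0,0,-0.6,0,0,0],[0,0,-0.8,0,0,0],[0,0,-0.6,0,0,0]],
  ],
  grip=0,
)

```text
clock: 16.48
eef_pos: [0.6087, -0.0571, 0.1339]
tool_rot: [-0.047, 0.999, -0.0, 0.001]
ft_force: [0.1, 0.4, 0.6]
grip_width: 0.0853
```

```bash
python3 -c "
from h import *
a=np.radians(-20);ax=np.array([np.cos(a),np.sin(a)])
g=np.array([.615,-.356])-.015*ax;print(g, np.hypot(*g))
plan(g[0],g[1],.13,70)"
```

```text
[ 0.60090461 -0.3508697 ] 0.6958418613562868
t=16.48 cur p=[ 0.6087 -0.0571  0.1339] yaw 95.3 q1 -0.09 q6=-0.19 | az=2.53 units (q6 est) ; then x=-1.86 y=-5.57 z=0.08 units; tilt [ 0.003 -0.   ]; F=[0.1 0.4 0.6] w=85.3
```

>>> send_rows(
  increments=[
    [[0,0,0,0,0,0.84],[0,0,0,0,0,0.84],[0,0,0,0,0,0.85],[-0.2,-0.6,0,0,0,0],[-0.28,-0.84,0,0,0,0],[-0.28,-0.84,0,0,0,0],[-0.28,-0.84,0,0,0,0],[-0.28,-0.84,0,0,0,0]],
  ],
)

```text
clock: 17.48
eef_pos: [0.6025, -0.2671, 0.1321]
tool_rot: [0.173, 0.985, -0.0, 0.001]
ft_force: [0.4, -0.5, 0.1]
grip_width: 0.0856
```

>>> send_rows(
  increments=[
    [[-0.28,-0.84,0,0,0,0],[-0.26,-0.77,0,0,0,0],[0,0,0,0,0,0]],
  ],
)

```text
clock: 17.85
eef_pos: [0.5996, -0.3541, 0.1315]
tool_rot: [0.176, 0.984, -0.001, 0.001]
ft_force: [0.2, 0.3, 0.1]
grip_width: 0.0854
```

```bash
python3 - <<'E'
from h import *
c=snap('top','top4')
for col in ('red','yellow','blue'):
    for m,s,ce in blobs(c,col,200):
        if s[4]<700:
            print(col,ce.round(0),s[4],np.round(rect(c,m,.018),1))
n=np.array([.9957,.0924]);t=np.array([-.0924,.9957]);P=np.array([656.5,2.8])
print("yel target",P-55*t-45*n)
plan(.6009,-.3509,.017,70)
a=cv2.imread('pics/top4.png')
cv2.imwrite('pics/c6.png',cv2.resize(a[130:280,190:430],None,fx=3.3,fy=3.3,interpolation=cv2.INTER_CUBIC))
E
```

```text
red [226. 185.] 490 [600.6 162.4  99.5  48.6   4.4]
yellow [297. 178.] 500 [620.8 -55.9 101.1  49.9   4.4]
blue [392. 183.] 294 [ 601.8 -351.2   61.1   48.6  -20. ]
blue [ 63. 285.] 228 [315.2 651.7 126.1  30.1  -1.4]
yel target [616.7755 -56.1215]
t=17.90 cur p=[ 0.5998 -0.3521  0.1314] yaw 69.9 q1 -0.53 q6=-0.18 | az=-0.01 units (q6 est) ; then x=-0.01 y=0.03 z=2.29 units; tilt [ 0.001 -0.   ]; F=[0.1 0.6 0.1] w=85.2
```

View pics/c6.png

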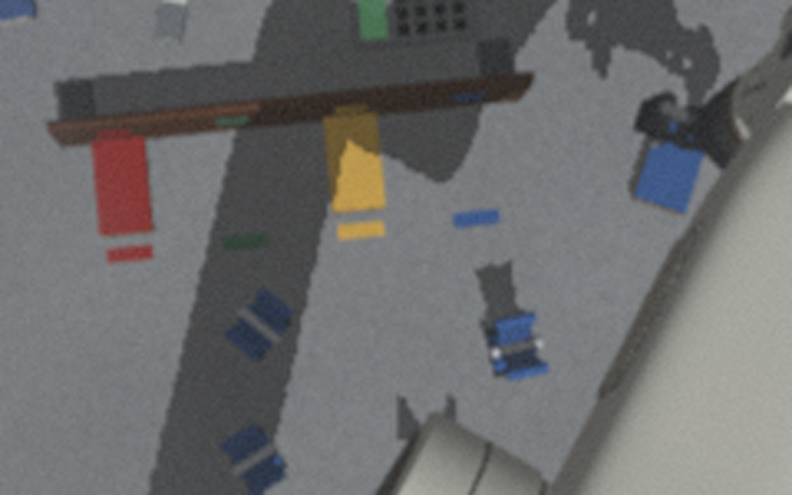

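Yellow is flush in its bay at crop (355,165). The blue tile at (670,175) is still where I measured it, with the gripper above it.

>>> send_rows(
  increments=[
    [[0,0.03,0.3,0,0,0],[0,0,0.6,0,0,0],[0,0,0.6,0,0,0],[0,0,0.5,0,0,0],[0,0,0.27,0,0,0],[0,0,0,0,0,0]],
  ],
)

```text
clock: 18.65
eef_pos: [0.6, -0.3475, 0.0158]
tool_rot: [0.173, 0.985, 0.001, -0.001]
ft_force: [0.1, -0.2, 0.7]
grip_width: 0.085
```

>>> send_rows(
  increments=[
    [[0,0,0,0,0,0],[0,0,0,0,0,0],[0,0,0,0,0,0],[0,0,0,0,0,0],[0,0,0,0,0,0],[0,0,0,0,0,0]],
  ],
  grip=0.6,
)

```text
clock: 19.4
eef_pos: [0.6019, -0.3499, 0.0195]
tool_rot: [0.173, 0.985, -0.001, 0.002]
ft_force: [-0.2, -0.7, 6.6]
grip_width: 0.0472
```

```bash
python3 - <<'E'
from h import *
from workcell import get_obs
n=np.array([.9957,.0924]);t=np.array([-.0924,.9957]);P=np.array([.6565,.0028])
a=np.radians(-20);ax=np.array([np.cos(a),np.sin(a)])
d=(np.array([.615,-.356])-get_obs()["eef_pos"][:2])@ax
T=P-.165*t-(.045+d)*n;B=T-.02*n;print(d,T,B)
plan(B[0],B[1],.12,95.3)
E
```

```text
0.01438080956593688 [ 0.61262053 -0.16697729] [ 0.59270653 -0.16882529]
t=19.40 cur p=[ 0.6019 -0.3499  0.0195] yaw 70.0 q1 -0.53 q6=-0.18 | az=-2.53 units (q6 est) ; then x=-0.15 y=3.62 z=-2.01 units; tilt [ 0.003 -0.002]; F=[-0.2 -0.7  6.6] w=47.2
```

>>> send_rows(
  increments=[
    [[0,0,-0.4,0,0,0],[0,0,-0.5,0,0,-0.84],[0,0,-0.3,0,0,-0.84],[0,0,0,0,0,-0.85],[0,0.5,0,0,0,0],[0,0.8,0,0,0,0],[-0.05,0.8,0,0,0,0],[-0.05,0.8,0,0,0,0]],
  ],
)

```text
clock: 20.4
eef_pos: [0.5918, -0.2032, 0.0772]
tool_rot: [-0.046, 0.999, 0.0, -0.0]
ft_force: [-0.6, -0.6, -0.4]
grip_width: 0.0472
```

>>> send_rows(
  increments=[
    [[-0.05,0.6,0,0,0,0],[0,0.12,0.4,0,0,0],[0,0,0.3,0,0,0],[0,0,0,0,0,0]],
  ],
)

```text
clock: 20.9
eef_pos: [0.5898, -0.1683, 0.0405]
tool_rot: [-0.046, 0.999, 0.001, -0.002]
ft_force: [-0.1, 0.6, -0.5]
grip_width: 0.0472
```

```bash
python3 - <<'E'
from h import *
plan(.5927,-.1688,.018,95.3)
E
```

```text
t=20.90 cur p=[ 0.5898 -0.1683  0.0405] yaw 95.3 q1 -0.28 q6=-0.37 | az=0.00 units (q6 est) ; then x=-0.06 y=-0.02 z=0.45 units; tilt [-0.004  0.001]; F=[-0.1  0.6 -0.5] w=47.2
```

>>> send_rows(
  increments=[
    [[-0.06,-0.02,0.25,0,0,0],[0,0,0.2,0,0,0],[-0.1,0,0,0,0,0],[-0.1,0,0,0,0,0],[-0.1,0,0,0,0,0],[-0.05,0,0,0,0,0],[0,0,0,0,0,0]],
  ],
)

```text
clock: 21.78
eef_pos: [0.6115, -0.1673, 0.0195]
tool_rot: [-0.047, 0.999, -0.0, -0.001]
ft_force: [-1.3, -1.7, 0.3]
grip_width: 0.0474
```

```bash
python3 - <<'E'
from h import *
plan(.6126,-.167,.0175,95.3)
E
```

```text
t=21.77 cur p=[ 0.6115 -0.1673  0.0195] yaw 95.3 q1 -0.27 q6=-0.36 | az=0.00 units (q6 est) ; then x=-0.02 y=0.00 z=0.04 units; tilt [-0.001 -0.   ]; F=[-1.3 -1.7  0.3] w=47.4
```

>>> send_rows(
  increments=[
    [[-0.02,0,0.03,0,0,0],[-0.03,0,0.01,0,0,0],[-0.03,0,0,0,0,0],[-0.02,0,0,0,0,0],[0,0,0,0,0,0]],
  ],
)

```text
clock: 22.4
eef_pos: [0.6117, -0.1674, 0.0194]
tool_rot: [-0.046, 0.999, -0.0, -0.005]
ft_force: [-15.7, -0.9, 17.4]
grip_width: 0.0473
```

```bash
python3 - <<'E'
from h import *
plan(.6126,-.167,.0175,95.3)
E
```

```text
t=22.40 cur p=[ 0.6117 -0.1674  0.0194] yaw 95.3 q1 -0.27 q6=-0.36 | az=-0.00 units (q6 est) ; then x=-0.02 y=0.01 z=0.04 units; tilt [-0.009 -0.001]; F=[-15.7  -0.9  17.4] w=47.3
```

>>> send_rows(
  increments=[
    [[0,0,0,0,0,0],[0,0,0,0,0,0],[0,0,0,0,0,0],[0,0,0,0,0,0],[0,0,-0.3,0,0,0],[0,0,-0.6,0,0,0],[0,0,-0.8,0,0,0],[0,0,-0.6,0,0,0]],
  ],
  grip=0,
)

```text
clock: 23.4
eef_pos: [0.6177, -0.167, 0.136]
tool_rot: [-0.047, 0.999, -0.0, 0.002]
ft_force: [0.2, -0.3, -0.3]
grip_width: 0.0858
```

```bash
python3 - <<'E'
from h import *
c=load("top0.npz");W=cloud(c)
for nm,(u0,u1,v0,v1) in dict(blue=(330,362,215,255),yellow=(145,182,225,258),green=(150,182,170,202)).items():
    w=W[v0:v1,u0:u1].reshape(-1,3);w=w[np.isfinite(w[:,2])]
    h=w[w[:,2]>.055];b=w[w[:,2]>.074]
    r1=cv2.minAreaRect((h[:,:2]*1000).astype(np.float32));r2=cv2.minAreaRect((b[:,:2]*1000).astype(np.float32))
    print(nm,len(h),r1,len(b),r2,"maxz %.3f"%np.percentile(w[:,2],99.5))
    # split bars with kmeans
    _,lab,cen=cv2.kmeans((b[:,:2]*1000).astype(np.float32),2,None,(3,50,.01),5,0)
    print("  bars",cen.tolist(),"mid",cen.mean(0),"dir",np.degrees(np.arctan2(*(cen[1]-cen[0])[::-1])),np.linalg.norm(cen[1]-cen[0]),[int((lab==i).sum()) for i in (0,1)])
E
```

```text
blue 151 ((440.855224609375, -198.2762451171875), (55.465240478515625, 35.96869659423828), 12.548667907714844) 89 ((440.855224609375, -198.2762451171875), (55.465240478515625, 35.96869659423828), 12.548667907714844) maxz 0.086
  bars [[419.01776123046875, -203.7547607421875], [463.06689453125, -193.96127319335938]] mid [ 441.04233 -198.85802] dir 12.534746 45.1247 [45, 44]
yellow 151 ((426.6703796386719, 345.9615478515625), (36.940643310546875, 55.79030990600586), 59.10443115234375) 87 ((426.6703796386719, 345.9615478515625), (36.940643310546875, 55.79030990600586), 59.10443115234375) maxz 0.086
  bars [[446.6715087890625, 333.75567626953125], [407.65673828125, 357.58758544921875]] mid [427.16412 345.67163] dir 148.5816 45.717747 [43, 44]
green 147 ((593.8201904296875, 343.10772705078125), (55.91374588012695, 35.70964431762695), 9.254487037658691) 87 ((593.8201904296875, 343.10772705078125), (55.91374588012695, 35.70964431762695), 9.254487037658691) maxz 0.086
  bars [[615.97021484375, 346.3674621582031], [570.6452026367188, 339.92510986328125]] mid [593.30774 343.1463 ] dir -171.91034 45.78057 [44, 43]
```

>>> send_rows(
  increments=[
    [[0,0,-0.2,0,0,1],[0,0,0,0,0,1],[0,0,0,0,0,1],[0,0,0,0,0,1],[0,0,0,0,0,1],[0,0,0,0,0,1],[0,0,0,0,0,1],[0,0,0,0,0,1]],
  ],
)

```text
clock: 24.4
eef_pos: [0.6172, -0.1669, 0.1441]
tool_rot: [0.609, 0.793, 0.0, 0.001]
ft_force: [-0.6, -0.7, -0.8]
grip_width: 0.0853
```

```bash
python3 - <<'E'
from h import *
plan(.4409,-.1984,.12,12.5)
E
```

```text
t=24.40 cur p=[ 0.6172 -0.1669  0.1441] yaw 15.0 q1 -0.26 q6=1.04 | az=0.25 units (q6 est) ; then x=0.15 y=-3.58 z=0.48 units; tilt [ 0.001 -0.   ]; F=[-0.6 -0.7 -0.8] w=85.3
```

>>> send_rows(
  increments=[
    [[0,0,0,0,0,0.25],[0,-0.6,0,0,0,0],[0.05,-0.9,0,0,0,0],[0.05,-0.9,0,0,0,0],[0.05,-0.9,0.2,0,0,0],[0,-0.28,0.2,0,0,0],[0,0,0,0,0,0]],
  ],
)

```text
clock: 25.28
eef_pos: [0.4397, -0.1994, 0.1234]
tool_rot: [0.624, 0.781, 0.0, -0.0]
ft_force: [1.1, 0.1, 0.6]
grip_width: 0.0852
```

```bash
python3 - <<'E'
from h import *
plan(.4409,-.1984,.067,12.5)
c=snap('top','top5')
for col in ('red','yellow','blue'):
    for m,s,ce in blobs(c,col,200):
        if s[4]<700:
            print(col,ce.round(0),s[4],np.round(rect(c,m,.018),1))
n=np.array([.9957,.0924]);t=np.array([-.0924,.9957]);P=np.array([656.5,2.8])
print("blue target",P-165*t-45*n)
a=cv2.imread('pics/top5.png')
cv2.imwrite('pics/c7.png',cv2.resize(a[130:280,190:430],None,fx=3.3,fy=3.3,interpolation=cv2.INTER_CUBIC))
E
```

```text
t=25.27 cur p=[ 0.4397 -0.1994  0.1234] yaw 12.8 q1 -0.43 q6=0.92 | az=0.03 units (q6 est) ; then x=0.01 y=0.03 z=1.13 units; tilt [-0.  0.]; F=[1.1 0.1 0.6] w=85.2
red [226. 185.] 488 [601.2 162.5 100.4  48.5   5.4]
yellow [297. 178.] 490 [620.6 -55.5  99.   49.3   5.4]
blue [332. 175.] 402 [ 626.3 -166.5   85.8   46.     4.6]
blue [ 63. 285.] 230 [316.8 652.  129.1  30.1  -1.1]
blue target [ 626.9395 -165.6485]
```

View pics/c7.png

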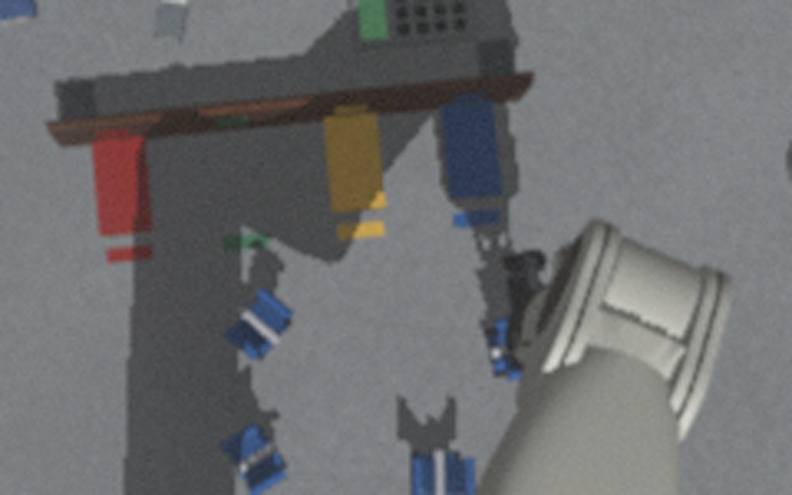

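All three tiles are in their bays at crop (123,185), (355,165) and (472,150). The gripper is over the chosen blue clip.

>>> send_rows(
  increments=[
    [[0,0.02,0.3,0,0,0],[0,0,0.4,0,0,0],[0,0,0.3,0,0,0],[0,0,0.13,0,0,0],[0,0,0,0,0,0]],
  ],
)

```text
clock: 25.95
eef_pos: [0.4418, -0.1988, 0.0656]
tool_rot: [0.623, 0.782, -0.0, -0.001]
ft_force: [-0.5, -0.4, 0.5]
grip_width: 0.0852
```

>>> send_rows(
  increments=[
    [[0,0,0,0,0,0],[0,0,0,0,0,0],[0,0,0,0,0,0],[0,0,0,0,0,0],[0,0,0,0,0,0]],
  ],
  grip=0.36,
)

```text
clock: 26.58
eef_pos: [0.4425, -0.1994, 0.0672]
tool_rot: [0.624, 0.782, 0.0, 0.001]
ft_force: [0.5, 1.5, 6.3]
grip_width: 0.0546
```

>>> send_rows(
  increments=[
    [[0,0,0,0,0,0],[0,0,-0.1,0,0,0],[0,0,-0.3,0,0,0],[0,0,-0.4,0,0,0],[0,0,-0.4,0,0,0],[0,0,0,0,0,0]],
  ],
  grip=0.39,
)

```text
clock: 27.32
eef_pos: [0.4423, -0.1995, 0.1272]
tool_rot: [0.624, 0.782, 0.0, 0.001]
ft_force: [-0.0, 0.4, -1.1]
grip_width: 0.052
```

```bash
python3 - <<'E'
from h import *
plan(.62,-.18,.16,5.3)
snap('side','s5')
a=cv2.imread('pics/s5.png')
cv2.imwrite('pics/c8.png',cv2.resize(a[130:300,250:440],None,fx=4,fy=3.5,interpolation=cv2.INTER_CUBIC))
E
```

```text
t=27.32 cur p=[ 0.4423 -0.1995  0.1272] yaw 12.8 q1 -0.42 q6=0.92 | az=0.75 units (q6 est) ; then x=0.06 y=3.57 z=-0.66 units; tilt [ 0.002 -0.001]; F=[-0.   0.4 -1.1] w=52.0
```

View pics/c8.png

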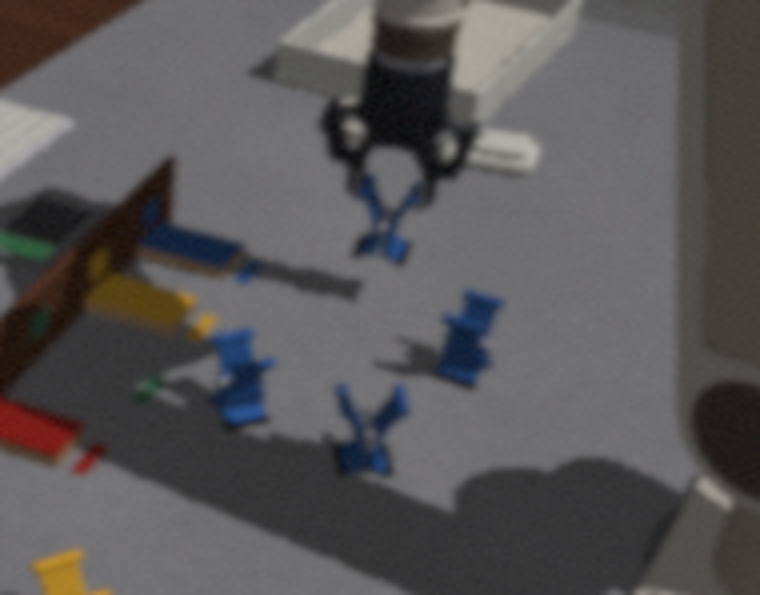

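The blue clip is held by both bars and clear of the desk, at crop (385,225). I'll squeeze it and go over the panel.

>>> send_rows(
  increments=[
    [[0,0,-0.2,0,0,0],[0,0,-0.4,0,0,0.25],[0,0,-0.4,0,0,0.25],[0,0,-0.2,0,0,0.25],[0,0,0,0,0,0],[0,0,0,0,0,0]],
  ],
  grip=0.62,
)

```text
clock: 28.12
eef_pos: [0.4411, -0.1988, 0.1855]
tool_rot: [0.673, 0.739, -0.0, -0.001]
ft_force: [0.3, 0.2, -0.9]
grip_width: 0.0331
```

```bash
python3 - <<'E'
from h import *
plan(.6767,-.161,.185,5.3)
snap('side','s6')
a=cv2.imread('pics/s6.png')
cv2.imwrite('pics/c9.png',cv2.resize(a[130:250,270:400],None,fx=5,fy=5,interpolation=cv2.INTER_CUBIC))
E
```

```text
t=28.12 cur p=[ 0.4411 -0.1988  0.1855] yaw 5.4 q1 -0.42 q6=1.05 | az=0.01 units (q6 est) ; then x=0.32 y=4.76 z=0.01 units; tilt [-0.001  0.001]; F=[ 0.3  0.2 -0.9] w=33.1
```

View pics/c9.png

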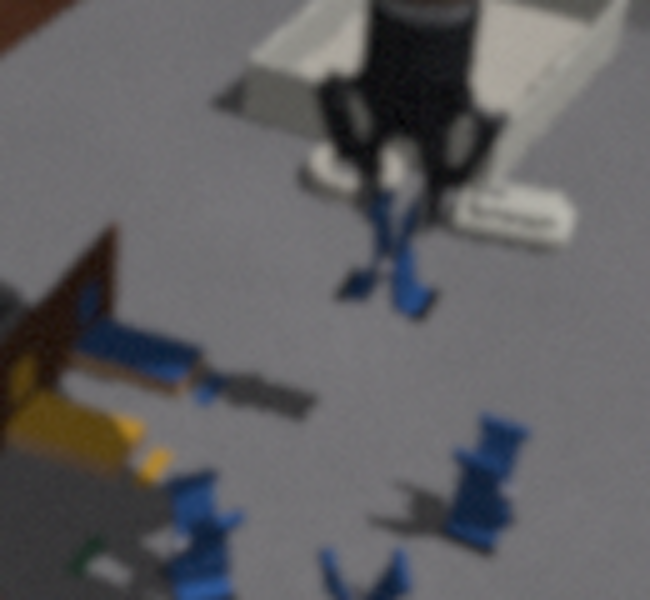

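The jaws are open and pointing down, with the hinge at crop (395,255).

>>> send_rows(
  increments=[
    [[0.02,0.4,0,0,0,0],[0.06,0.8,0,0,0,0],[0.06,0.8,0,0,0,0],[0.06,0.8,0,0,0,0],[0.06,0.8,0,0,0,0],[0.06,0.8,0,0,0,0],[0,0.36,0,0,0,0],[0,0,0,0,0,0]],
  ],
)

```text
clock: 29.18
eef_pos: [0.6775, -0.1604, 0.184]
tool_rot: [0.673, 0.74, -0.001, -0.001]
ft_force: [-0.6, 0.5, -1.3]
grip_width: 0.0328
```

```bash
python3 - <<'E'
from h import *
plan(.6767,-.161,.165,5.3)
c=snap('side','s7');t=snap('top','top7')
a=cv2.imread('pics/s7.png')
cv2.imwrite('pics/c10.png',cv2.resize(a[110:240,230:360],None,fx=4.5,fy=4.5,interpolation=cv2.INTER_CUBIC))
# panel top near & clip lowest points via side depth
W=cloud(c)
m=masks(c,'blue')>0
w=W[m];k=(np.hypot(w[:,0]-.677,w[:,1]+.161)<.05)&(w[:,2]>.092);print(k.sum(),np.percentile(w[k],[1,50,99],axis=0).round(4))
E
```

```text
t=29.18 cur p=[ 0.6775 -0.1604  0.184 ] yaw 5.4 q1 -0.23 q6=1.24 | az=0.01 units (q6 est) ; then x=-0.01 y=-0.02 z=0.38 units; tilt [-0.003  0.001]; F=[-0.6  0.5 -1.3] w=32.8
151 [[ 0.648  -0.1796  0.1149]
 [ 0.6683 -0.1539  0.1479]
 [ 0.7013 -0.1359  0.1945]]
```

View pics/c10.png

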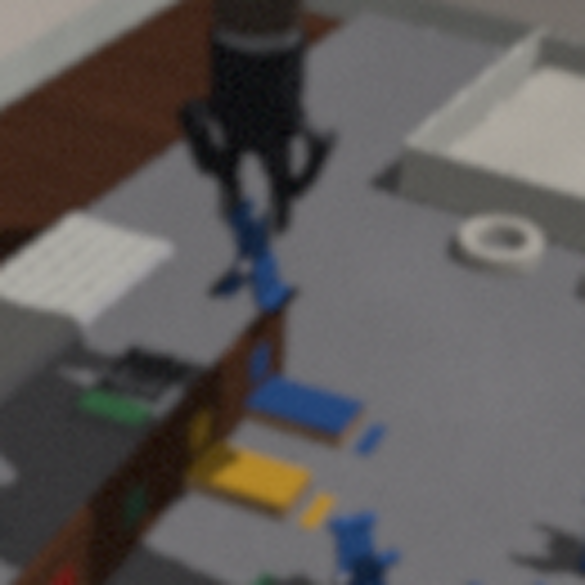

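>>> send_rows(
  increments=[
    [[-0.04,-0.02,0.1,0,0,0],[0,0,0.2,0,0,0],[0,0,0.2,0,0,0],[0,0,0.15,0,0,0],[0,0,0,0,0,0]],
  ],
)

```text
clock: 29.9
eef_pos: [0.6756, -0.1629, 0.1525]
tool_rot: [0.673, 0.739, -0.001, -0.001]
ft_force: [0.0, 0.6, -0.3]
grip_width: 0.0327
```

```bash
python3 - <<'E'
from h import *
plan(.6767,-.162,.137,5.3)
E
```

```text
t=29.90 cur p=[ 0.6756 -0.1629  0.1525] yaw 5.3 q1 -0.24 q6=1.24 | az=0.00 units (q6 est) ; then x=0.02 y=0.02 z=0.31 units; tilt [-0.002  0.001]; F=[ 0.   0.6 -0.3] w=32.7
```

Jaws straddle the panel without contact. I'll go down in small steps until it touches.

>>> send_rows(
  increments=[
    [[0.02,0.02,0.1,0,0,0],[0,0,0.1,0,0,0],[0,0,0.1,0,0,0],[0,0,0,0,0,0]],
  ],
)

```text
clock: 30.4
eef_pos: [0.6768, -0.1619, 0.1381]
tool_rot: [0.673, 0.739, -0.0, -0.001]
ft_force: [0.5, -0.2, -0.6]
grip_width: 0.0327
```

>>> send_rows(
  increments=[
    [[0,0,0.05,0,0,0],[0,0,0.05,0,0,0],[0,0,0,0,0,0]],
  ],
)

```text
clock: 30.78
eef_pos: [0.677, -0.162, 0.1335]
tool_rot: [0.673, 0.739, -0.0, -0.0]
ft_force: [0.1, -0.9, -2.1]
grip_width: 0.0327
```

>>> send_rows(
  increments=[
    [[0,0,0.04,0,0,0],[0,0,0.04,0,0,0],[0,0,0,0,0,0]],
  ],
)

```text
clock: 31.15
eef_pos: [0.6772, -0.162, 0.1297]
tool_rot: [0.673, 0.739, -0.0, -0.0]
ft_force: [-0.2, 0.4, -1.0]
grip_width: 0.0326
```

```bash
python3 - <<'E'
from h import *
plan(.6767,-.162,.137,5.3)
c=snap('side','s8')
a=cv2.imread('pics/s8.png')
cv2.imwrite('pics/c11.png',cv2.resize(a[130:230,240:340],None,fx=6,fy=6,interpolation=cv2.INTER_CUBIC))
E
```

```text
t=31.15 cur p=[ 0.6772 -0.162   0.1297] yaw 5.3 q1 -0.23 q6=1.24 | az=0.00 units (q6 est) ; then x=0.00 y=-0.01 z=-0.15 units; tilt [-0.  0.]; F=[-0.2  0.4 -1. ] w=32.6
```

View pics/c11.png

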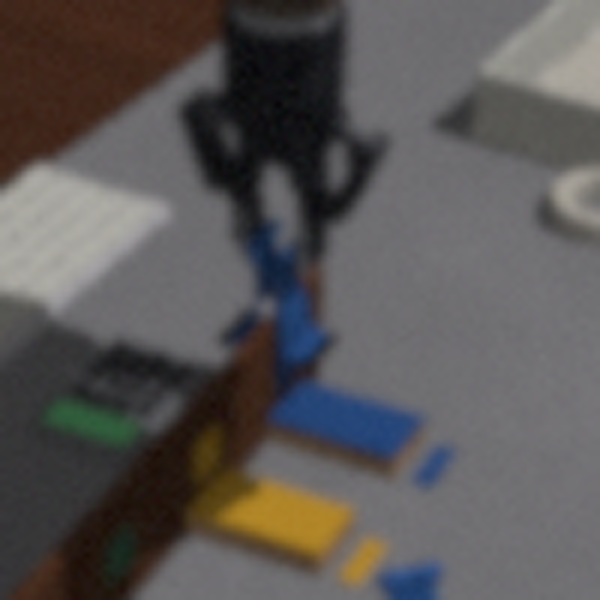

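>>> send_rows(
  increments=[
    [[0,0,0,0,0,0],[0,0,0,0,0,0],[0,0,0,0,0,0],[0,0,0,0,0,0],[0,0,0,0,0,0]],
  ],
  grip=0.2,
)

```text
clock: 31.82
eef_pos: [0.6773, -0.162, 0.13]
tool_rot: [0.673, 0.739, 0.0, 0.0]
ft_force: [-0.6, -0.1, -0.1]
grip_width: 0.068
```

>>> send_rows(
  increments=[
    [[0,0,-0.2,0,0,0],[0,0,-0.5,0,0,0],[0,0,-0.6,0,0,0],[0,0,-0.3,0,0,0],[0,0,0,0,0,0]],
  ],
  grip=0,
)

```text
clock: 32.45
eef_pos: [0.6781, -0.1622, 0.2117]
tool_rot: [0.673, 0.739, 0.001, 0.002]
ft_force: [0.6, -0.2, -0.3]
grip_width: 0.0854
```

```bash
python3 - <<'E'
from h import *
# clip yellow: approach
plan(.4268,.3459,.13,149.)
c=snap('side','s9');W=cloud(c)
m=masks(c,'blue')>0
w=W[m];k=(np.hypot(w[:,0]-.677,w[:,1]+.161)<.06)&(w[:,2]>.06);print(k.sum(),np.percentile(w[k],[1,50,99],axis=0).round(4))
a=cv2.imread('pics/s9.png')
cv2.imwrite('pics/c12.png',cv2.resize(a[130:230,240:340],None,fx=6,fy=6,interpolation=cv2.INTER_CUBIC))
E
```

```text
t=32.45 cur p=[ 0.6781 -0.1622  0.2117] yaw 5.3 q1 -0.23 q6=1.24 | az=3.63 units (q6 est) ; then x=6.12 y=-9.54 z=1.63 units; tilt [ 0.004 -0.001]; F=[ 0.6 -0.2 -0.3] w=85.4
138 [[ 0.6503 -0.1784  0.0621]
 [ 0.6657 -0.1575  0.101 ]
 [ 0.6936 -0.1405  0.1431]]
```

View pics/c12.png

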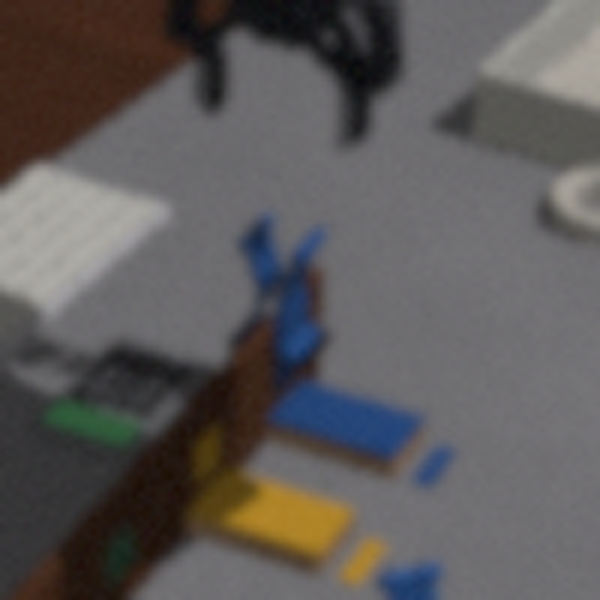

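The blue clip grips the panel over the blue bay, at crop (285,300).

>>> send_rows(
  increments=[
    [[0,0,0,0,0,0.9],[0,0,0,0,0,0.9],[0,0,0,0,0,0.9],[0,0,0,0,0,0.93],[0.3,-0.5,0,0,0,0],[0.5,-0.8,0,0,0,0],[0.5,-0.8,0,0,0,0],[0.5,-0.8,0,0,0,0]],
  ],
)

```text
clock: 33.5
eef_pos: [0.5973, -0.0091, 0.2078]
tool_rot: [0.87, 0.493, -0.001, -0.001]
ft_force: [0.5, -0.4, 0.1]
grip_width: 0.0853
```

>>> send_rows(
  increments=[
    [[0.5,-0.8,0,0,0,0],[0.5,-0.8,0,0,0,0],[0.5,-0.8,0,0,0,0],[0.5,-0.8,0,0,0,0],[0.5,-0.8,0,0,0,0],[0.5,-0.8,0.2,0,0,0],[0.5,-0.8,0.5,0,0,0],[0.5,-0.7,0.5,0,0,0]],
  ],
)

```text
clock: 34.5
eef_pos: [0.4302, 0.3241, 0.1479]
tool_rot: [0.87, 0.493, -0.001, 0.0]
ft_force: [0.7, -0.6, -0.3]
grip_width: 0.0854
```

```bash
python3 - <<'E'
from h import *
plan(.4268,.3459,.067,149.)
E
```

```text
t=34.50 cur p=[0.4302 0.3241 0.1479] yaw -30.9 q1 0.65 q6=2.76 | az=0.01 units (q6 est) ; then x=0.34 y=-0.28 z=1.62 units; tilt [-0.002 -0.001]; F=[ 0.7 -0.6 -0.3] w=85.4
```

>>> send_rows(
  increments=[
    [[0.05,-0.05,0.2,0,0,0],[0,0,0.1,0,0,0],[0,0,0,0,0,0]],
  ],
)

```text
clock: 34.88
eef_pos: [0.4313, 0.3256, 0.1344]
tool_rot: [0.871, 0.492, -0.001, 0.0]
ft_force: [-0.8, -0.4, -0.2]
grip_width: 0.0856
```

```bash
python3 - <<'E'
from h import *
plan(.4268,.3459,.067,149.)
c=snap('top','top10')
a=cv2.imread('pics/top10.png')
cv2.imwrite('pics/c13.png',cv2.resize(a[130:280,100:340],None,fx=3.3,fy=3.3,interpolation=cv2.INTER_CUBIC))
E
```

```text
t=34.88 cur p=[0.4313 0.3256 0.1344] yaw -31.0 q1 0.65 q6=2.76 | az=-0.00 units (q6 est) ; then x=0.30 y=-0.29 z=1.35 units; tilt [-0.001 -0.001]; F=[-0.8 -0.4 -0.2] w=85.6
```

View pics/c13.png

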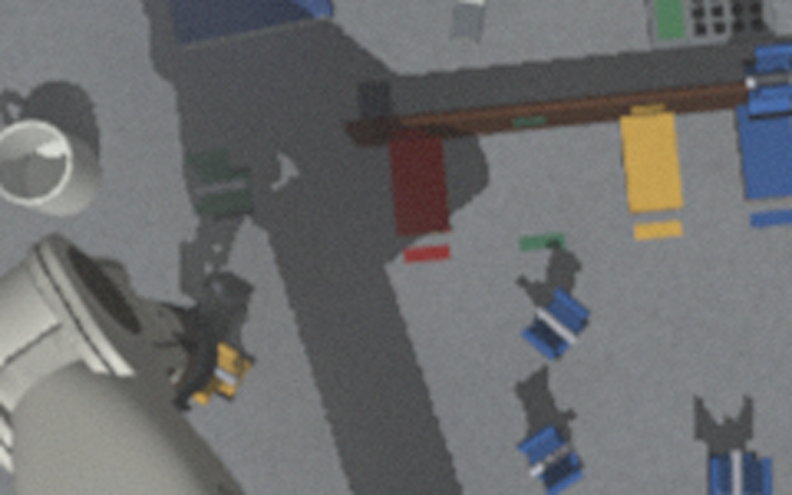

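The gripper is still about 20 mm short of the yellow clip (crop 222,375). The mug and the tiles are undisturbed.

>>> send_rows(
  increments=[
    [[0.15,-0.15,0,0,0,0],[0.15,-0.14,0,0,0,0],[0,0,0.2,0,0,0],[0,0,0.1,0,0,0],[0,0,0,0,0,0]],
  ],
)

```text
clock: 35.55
eef_pos: [0.4257, 0.3465, 0.1188]
tool_rot: [0.87, 0.493, -0.001, 0.0]
ft_force: [0.5, -0.4, 0.7]
grip_width: 0.0853
```

```bash
python3 - <<'E'
from h import *
plan(.4268,.3459,.067,149.)
E
```

```text
t=35.55 cur p=[0.4257 0.3465 0.1188] yaw -31.0 q1 0.68 q6=2.79 | az=0.00 units (q6 est) ; then x=0.00 y=0.02 z=1.04 units; tilt [-0.002 -0.001]; F=[ 0.5 -0.4  0.7] w=85.3
```

>>> send_rows(
  increments=[
    [[0,0.02,0.3,0,0,0],[0,0,0.35,0,0,0],[0,0,0.25,0,0,0],[0,0,0.14,0,0,0],[0,0,0,0,0,0]],
  ],
)

```text
clock: 36.17
eef_pos: [0.4269, 0.3463, 0.0672]
tool_rot: [0.87, 0.493, -0.001, 0.0]
ft_force: [0.1, -0.6, -0.8]
grip_width: 0.0855
```

>>> send_rows(
  increments=[
    [[0,0,0,0,0,0],[0,0,0,0,0,0],[0,0,0,0,0,0],[0,0,0,0,0,0],[0,0,0,0,0,0]],
  ],
  grip=0.36,
)

```text
clock: 36.8
eef_pos: [0.4279, 0.347, 0.0688]
tool_rot: [0.87, 0.493, 0.001, -0.0]
ft_force: [0.2, -0.6, 4.6]
grip_width: 0.0548
```

>>> send_rows(
  increments=[
    [[0,0,0,0,0,0],[0,0,-0.1,0,0,0],[0,0,-0.3,0,0,0],[0,0,-0.5,0,0,0],[0,0,-0.5,0,0,0],[0,0,-0.2,0,0,0],[0,0,0,0,0,0]],
  ],
  grip=0.39,
)

```text
clock: 37.67
eef_pos: [0.4275, 0.3468, 0.1485]
tool_rot: [0.87, 0.493, 0.001, -0.0]
ft_force: [0.3, -0.6, -0.6]
grip_width: 0.0521
```

```bash
python3 - <<'E'
from h import *
n=np.array([.9957,.0924]);t=np.array([-.0924,.9957]);P=np.array([.6565,.0028])
T=P-.055*t+.005*n;print(T)
plan(T[0],T[1],.186,5.3)
snap('side','s11')
a=cv2.imread('pics/s11.png')
cv2.imwrite('pics/c14.png',cv2.resize(a[200:340,190:340],None,fx=4.2,fy=4.2,interpolation=cv2.INTER_CUBIC))
E
```

```text
[ 0.6665605 -0.0515015]
t=37.67 cur p=[0.4275 0.3468 0.1485] yaw -31.0 q1 0.68 q6=2.79 | az=-3.63 units (q6 est) ; then x=-8.37 y=4.03 z=-0.75 units; tilt [0.001 0.001]; F=[ 0.3 -0.6 -0.6] w=52.1
```

View pics/c14.png

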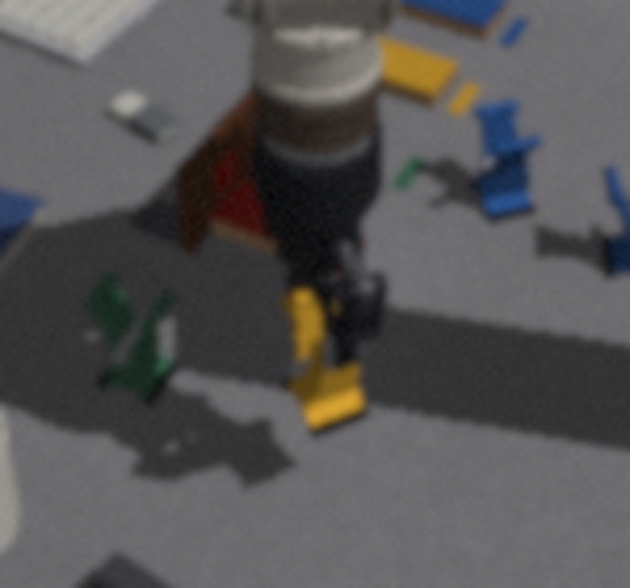

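The yellow clip is held clear of the desk at crop (330,365), with the green clip untouched.

>>> send_rows(
  increments=[
    [[0,0,-0.2,0,0,0],[0,0,-0.3,0,0,-0.9],[0,0,-0.25,0,0,-0.9],[0,0,0,0,0,-0.9],[0,0,0,0,0,-0.93],[-0.4,0.2,0,0,0,0],[-0.8,0.38,0,0,0,0],[-0.8,0.38,0,0,0,0]],
  ],
  grip=0.62,
)

```text
clock: 38.72
eef_pos: [0.4844, 0.2507, 0.185]
tool_rot: [0.673, 0.74, -0.0, -0.0]
ft_force: [0.8, -0.1, -1.2]
grip_width: 0.0323
```

>>> send_rows(
  increments=[
    [[-0.8,0.38,0,0,0,0],[-0.8,0.38,0,0,0,0],[-0.8,0.38,0,0,0,0],[-0.8,0.38,0,0,0,0],[-0.8,0.38,0,0,0,0],[-0.8,0.38,0,0,0,0],[-0.5,0.25,0,0,0,0],[0,0,0,0,0,0]],
  ],
)

```text
clock: 39.72
eef_pos: [0.6353, -0.0027, 0.1843]
tool_rot: [0.675, 0.738, -0.001, -0.0]
ft_force: [-0.3, 0.3, -0.9]
grip_width: 0.0323
```

```bash
python3 - <<'E'
from h import *
plan(.6665,-.0504,.184,5.3)
E
```

```text
t=39.73 cur p=[ 0.6353 -0.0027  0.1843] yaw 5.1 q1 -0.00 q6=1.48 | az=-0.02 units (q6 est) ; then x=-1.01 y=0.53 z=0.01 units; tilt [-0.001 -0.   ]; F=[-0.3  0.3 -0.9] w=32.3
```

>>> send_rows(
  increments=[
    [[-0.4,0.2,0,0,0,-0.02],[-0.4,0.2,0,0,0,0],[-0.21,0.13,0,0,0,0],[0,0,0,0,0,0],[0,0,0,0,0,0]],
  ],
)

```text
clock: 40.35
eef_pos: [0.6656, -0.0474, 0.1852]
tool_rot: [0.672, 0.741, -0.0, -0.0]
ft_force: [-0.1, -0.3, -1.0]
grip_width: 0.0329
```

```bash
python3 - <<'E'
from h import *
plan(.6665,-.0504,.1525,5.3)
c=snap('side','s12');W=cloud(c)
m=masks(c,'yellow')>0
w=W[m];k=(np.hypot(w[:,0]-.667,w[:,1]+.05)<.05)&(w[:,2]>.092);print(k.sum(),np.percentile(w[k],[1,50,99],axis=0).round(4))
a=cv2.imread('pics/s12.png')
cv2.imwrite('pics/c15.png',cv2.resize(a[130:250,210:340],None,fx=4.5,fy=4.5,interpolation=cv2.INTER_CUBIC))
E
```

```text
t=40.35 cur p=[ 0.6656 -0.0474  0.1852] yaw 5.6 q1 -0.07 q6=1.40 | az=0.03 units (q6 est) ; then x=-0.06 y=0.01 z=0.65 units; tilt [-0.001  0.   ]; F=[-0.1 -0.3 -1. ] w=32.9
229 [[ 0.6324 -0.0679  0.114 ]
 [ 0.6571 -0.0418  0.144 ]
 [ 0.6911 -0.0251  0.3273]]
```

View pics/c15.png

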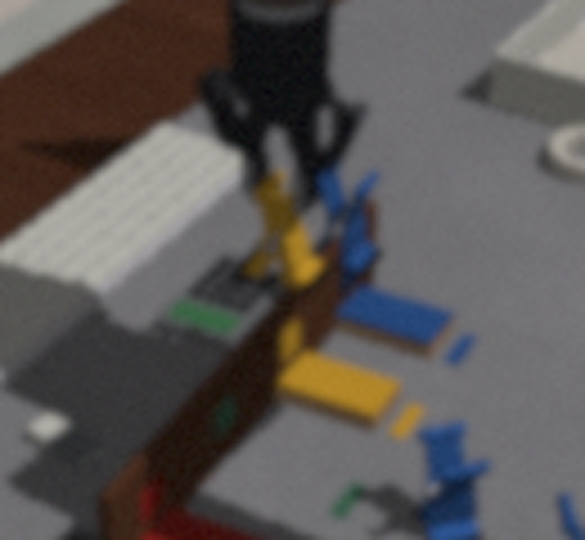

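The yellow clip is over the yellow bay with its jaws open, at crop (285,245). Lowering it.

>>> send_rows(
  increments=[
    [[-0.06,0.01,0.1,0,0,0.03],[0,0,0.2,0,0,0],[0,0,0.2,0,0,0],[0,0,0.2,0,0,0],[0,0,0,0,0,0]],
  ],
)

```text
clock: 41.02
eef_pos: [0.6659, -0.0512, 0.1486]
tool_rot: [0.674, 0.739, -0.001, -0.001]
ft_force: [0.2, -0.6, -0.5]
grip_width: 0.0323
```

```bash
python3 - <<'E'
from h import *
plan(.6668,-.0504,.131,5.3)
E
```

```text
t=41.02 cur p=[ 0.6659 -0.0512  0.1486] yaw 5.2 q1 -0.08 q6=1.40 | az=-0.01 units (q6 est) ; then x=0.01 y=0.02 z=0.35 units; tilt [-0.003  0.   ]; F=[ 0.2 -0.6 -0.5] w=32.3
```

>>> send_rows(
  increments=[
    [[0.01,0.02,0.1,0,0,0],[0,0,0.1,0,0,0],[0,0,0.08,0,0,0],[0,0,0.05,0,0,0],[0,0,0,0,0,0]],
  ],
)

```text
clock: 41.65
eef_pos: [0.6676, -0.0507, 0.1335]
tool_rot: [0.674, 0.739, -0.0, -0.0]
ft_force: [0.1, -0.9, -1.1]
grip_width: 0.0326
```

```bash
python3 - <<'E'
from h import *
plan(.6668,-.0504,.13,5.3)
E
```

```text
t=41.65 cur p=[ 0.6676 -0.0507  0.1335] yaw 5.2 q1 -0.08 q6=1.40 | az=-0.01 units (q6 est) ; then x=0.01 y=-0.02 z=0.07 units; tilt [-0.  0.]; F=[ 0.1 -0.9 -1.1] w=32.6
```

>>> send_rows(
  increments=[
    [[0,-0.01,0.05,0,0,0],[0,0,0.02,0,0,0],[0,0,0,0,0,0]],
  ],
)

```text
clock: 42.02
eef_pos: [0.6673, -0.0508, 0.1308]
tool_rot: [0.674, 0.739, 0.0, 0.0]
ft_force: [-1.0, 1.1, 3.0]
grip_width: 0.0327
```

>>> send_rows(
  increments=[
    [[0,0,0,0,0,0],[0,0,0,0,0,0],[0,0,0,0,0,0],[0,0,0,0,0,0],[0,0,0,0,0,0]],
  ],
  grip=0.2,
)

```text
clock: 42.65
eef_pos: [0.6675, -0.0507, 0.1304]
tool_rot: [0.674, 0.739, 0.0, 0.0]
ft_force: [-0.7, -1.0, 0.1]
grip_width: 0.0682
```

>>> send_rows(
  increments=[
    [[0,0,-0.2,0,0,0],[0,0,-0.5,0,0,0],[0,0,-0.6,0,0,0],[0,0,-0.3,0,0,0],[0,0,0,0,0,0]],
  ],
  grip=0,
)

```text
clock: 43.28
eef_pos: [0.6682, -0.0508, 0.2121]
tool_rot: [0.674, 0.739, 0.001, 0.001]
ft_force: [-0.6, -0.3, -1.3]
grip_width: 0.0859
```

```bash
python3 - <<'E'
from h import *
plan(.5936,.3431,.13,8.8)
c=snap('side','s13');W=cloud(c)
m=masks(c,'yellow')>0
w=W[m];k=(np.hypot(w[:,0]-.667,w[:,1]+.05)<.05)&(w[:,2]>.06)&(w[:,2]<.2);print(k.sum(),np.percentile(w[k],[1,50,99],axis=0).round(4))
a=cv2.imread('pics/s13.png')
cv2.imwrite('pics/c16.png',cv2.resize(a[130:250,210:340],None,fx=4.5,fy=4.5,interpolation=cv2.INTER_CUBIC))
E
```

```text
t=43.27 cur p=[ 0.6682 -0.0508  0.2121] yaw 5.2 q1 -0.08 q6=1.40 | az=-0.36 units (q6 est) ; then x=8.01 y=-0.27 z=1.64 units; tilt [ 0.004 -0.   ]; F=[-0.6 -0.3 -1.3] w=85.9
235 [[ 0.639  -0.0934  0.0604]
 [ 0.6583 -0.0467  0.0966]
 [ 0.684  -0.0138  0.1416]]
```

View pics/c16.png

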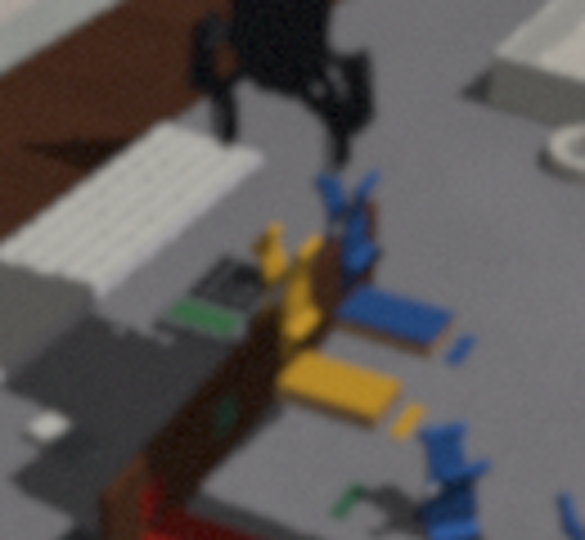

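The yellow clip grips the panel over the yellow bay, at crop (290,290). Next is the green clip.

>>> send_rows(
  increments=[
    [[0,0,0,0,0,-0.36],[0.5,0,0,0,0,0],[0.8,-0.04,0,0,0,0],[0.8,-0.04,0,0,0,0],[0.8,-0.04,0,0,0,0],[0.8,-0.04,0,0,0,0],[0.8,-0.04,0,0,0,0],[0.8,-0.04,0,0,0,0]],
  ],
)

```text
clock: 44.32
eef_pos: [0.613, 0.2118, 0.2091]
tool_rot: [0.65, 0.76, -0.001, -0.001]
ft_force: [0.1, -0.2, 1.1]
grip_width: 0.0855
```

>>> send_rows(
  increments=[
    [[0.8,-0.03,0,0,0,0],[0.8,0,0,0,0,0],[0.7,0,0,0,0,0],[0.4,0,0.3,0,0,0],[0,0,0.5,0,0,0],[0,0,0.3,0,0,0],[0,0,0,0,0,0]],
  ],
)

```text
clock: 45.2
eef_pos: [0.5912, 0.3413, 0.1526]
tool_rot: [0.651, 0.759, -0.002, -0.001]
ft_force: [-0.1, 0.4, 0.1]
grip_width: 0.0855
```

```bash
python3 - <<'E'
from h import *
plan(.5936,.3431,.12,8.8)
E
```

```text
t=45.20 cur p=[0.5912 0.3413 0.1526] yaw 8.8 q1 0.52 q6=1.94 | az=-0.00 units (q6 est) ; then x=0.03 y=0.05 z=0.65 units; tilt [-0.004 -0.003]; F=[-0.1  0.4  0.1] w=85.5
```

>>> send_rows(
  increments=[
    [[0.03,0.05,0.3,0,0,0],[0,0,0.35,0,0,0],[0,0,0,0,0,0]],
  ],
)

```text
clock: 45.58
eef_pos: [0.5942, 0.3435, 0.1212]
tool_rot: [0.651, 0.759, -0.001, -0.0]
ft_force: [-0.2, -1.1, 0.6]
grip_width: 0.0853
```

```bash
python3 - <<'E'
from h import *
plan(.5936,.3431,.067,8.8)
c=snap('side','s14')
a=cv2.imread('pics/s14.png')
cv2.imwrite('pics/c17.png',cv2.resize(a[190:310,170:300],None,fx=4.5,fy=4.5,interpolation=cv2.INTER_CUBIC))
E
```

```text
t=45.58 cur p=[0.5942 0.3435 0.1212] yaw 8.8 q1 0.52 q6=1.94 | az=-0.00 units (q6 est) ; then x=-0.01 y=-0.01 z=1.08 units; tilt [-0.002 -0.001]; F=[-0.2 -1.1  0.6] w=85.3
```

View pics/c17.png

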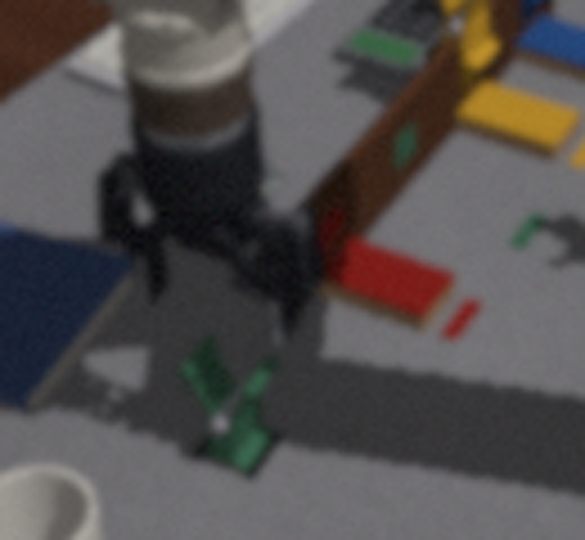

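The open fingers straddle the green clip (crop 235,400). Going down to grasp it.

>>> send_rows(
  increments=[
    [[0,0,0.3,0,0,0],[0,0,0.35,0,0,0],[0,0,0.28,0,0,0],[0,0,0.14,0,0,0],[0,0,0,0,0,0]],
  ],
)

```text
clock: 46.25
eef_pos: [0.5942, 0.344, 0.0682]
tool_rot: [0.65, 0.76, -0.001, -0.0]
ft_force: [-0.4, -0.4, 0.7]
grip_width: 0.0856
```

>>> send_rows(
  increments=[
    [[0,0,0,0,0,0],[0,0,0,0,0,0],[0,0,0,0,0,0],[0,0,0,0,0,0],[0,0,0,0,0,0]],
  ],
  grip=0.36,
)

```text
clock: 46.88
eef_pos: [0.5955, 0.3447, 0.0705]
tool_rot: [0.651, 0.76, 0.001, 0.0]
ft_force: [-0.1, 0.1, 5.6]
grip_width: 0.0545
```

>>> send_rows(
  increments=[
    [[0,0,0,0,0,0],[0,0,-0.1,0,0,0],[0,0,-0.3,0,0,0],[0,0,-0.5,0,0,0],[0,0,-0.5,0,0,0],[0,0,-0.2,0,0,0],[0,0,0,0,0,0]],
  ],
  grip=0.39,
)

```text
clock: 47.75
eef_pos: [0.5951, 0.3445, 0.1501]
tool_rot: [0.651, 0.759, 0.001, 0.0]
ft_force: [0.2, 0.2, -1.8]
grip_width: 0.0525
```

>>> send_rows(
  increments=[
    [[0,0,-0.2,0,0,0],[0,0,-0.3,0,0,0.35],[0,0,-0.25,0,0,0],[0,0,0,0,0,0],[0,0,0,0,0,0],[0,0,0,0,0,0]],
  ],
  grip=0.62,
)

```text
clock: 48.5
eef_pos: [0.5944, 0.344, 0.1859]
tool_rot: [0.673, 0.739, -0.001, -0.0]
ft_force: [-0.1, 0.1, -0.9]
grip_width: 0.0326
```

```bash
python3 - <<'E'
from h import *
n=np.array([.9957,.0924]);t=np.array([-.0924,.9957]);P=np.array([.6565,.0028])
T=P+.055*t+.005*n;print(T)
plan(T[0],T[1],.186,5.3)
c=snap('side','s15')
a=cv2.imread('pics/s15.png')
cv2.imwrite('pics/c18.png',cv2.resize(a[170:310,170:300],None,fx=4.2,fy=4.2,interpolation=cv2.INTER_CUBIC))
E
```

```text
[0.6563965 0.0580255]
t=48.50 cur p=[0.5944 0.344  0.1859] yaw 5.4 q1 0.52 q6=2.00 | az=0.01 units (q6 est) ; then x=-5.81 y=0.71 z=-0.00 units; tilt [-0.001 -0.001]; F=[-0.1  0.1 -0.9] w=32.6
```

View pics/c18.png

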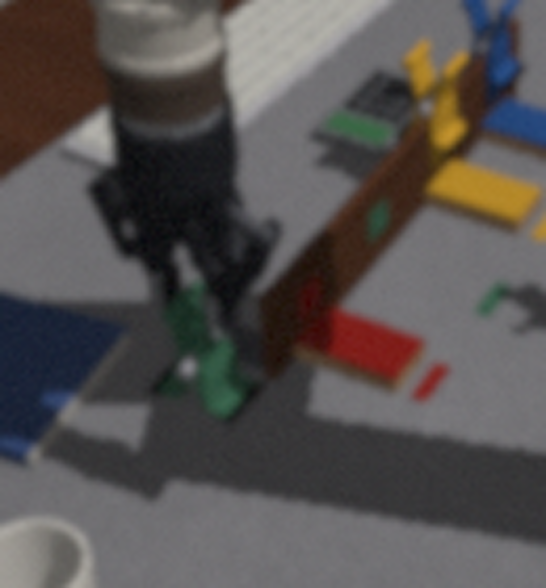

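The green clip is squeezed open in the air at crop (205,365). I'll take it to the green bay.

>>> send_rows(
  increments=[
    [[-0.4,0.05,0,0,0,0],[-0.75,0.1,0,0,0,0],[-0.8,0.1,0,0,0,0],[-0.8,0.1,0,0,0,0],[-0.8,0.1,0,0,0,0],[-0.8,0.1,0,0,0,0],[-0.8,0.1,0,0,0,0],[-0.6,0.06,0,0,0,0]],
  ],
)

```text
clock: 49.55
eef_pos: [0.6568, 0.0578, 0.1868]
tool_rot: [0.674, 0.738, -0.0, 0.0]
ft_force: [0.3, 0.1, -0.4]
grip_width: 0.0328
```

>>> send_rows(
  increments=[
    [[0,0,0,0,0,0],[0,0,0,0,0,0]],
  ],
)

```text
clock: 49.8
eef_pos: [0.6566, 0.0606, 0.1868]
tool_rot: [0.674, 0.739, -0.0, -0.0]
ft_force: [0.3, 0.0, -0.7]
grip_width: 0.0327
```

```bash
python3 - <<'E'
from h import *
plan(.6563,.0592,.1505,5.3)
E
```

```text
t=49.80 cur p=[0.6566 0.0606 0.1868] yaw 5.3 q1 0.09 q6=1.57 | az=-0.00 units (q6 est) ; then x=-0.03 y=-0.01 z=0.73 units; tilt [-0.  0.]; F=[ 0.3  0.  -0.7] w=32.7
```

>>> send_rows(
  increments=[
    [[-0.03,0,0.1,0,0,0],[0,0,0.2,0,0,0],[0,0,0.2,0,0,0],[0,0,0.2,0,0,0],[0,0,0,0,0,0]],
  ],
)

```text
clock: 50.42
eef_pos: [0.656, 0.0599, 0.15]
tool_rot: [0.673, 0.739, -0.001, -0.001]
ft_force: [-1.1, -0.4, -1.4]
grip_width: 0.0324
```

```bash
python3 - <<'E'
from h import *
plan(.6563,.0592,.134,5.3)
c=snap('side','s16')
a=cv2.imread('pics/s16.png')
cv2.imwrite('pics/c19.png',cv2.resize(a[140:270,200:330],None,fx=4.2,fy=4.2,interpolation=cv2.INTER_CUBIC))
E
```

```text
t=50.42 cur p=[0.656  0.0599 0.15  ] yaw 5.4 q1 0.09 q6=1.57 | az=0.01 units (q6 est) ; then x=-0.02 y=0.00 z=0.32 units; tilt [-0.003 -0.   ]; F=[-1.1 -0.4 -1.4] w=32.4
```

View pics/c19.png

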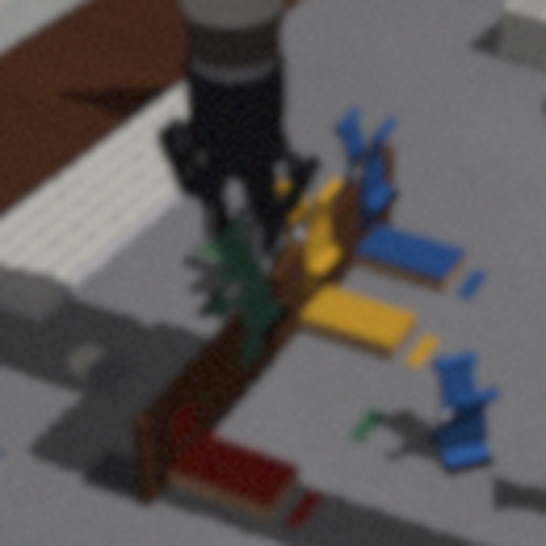

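The green clip's jaws straddle the panel between yellow and red. Lowering it the rest of the way.

>>> send_rows(
  increments=[
    [[-0.01,0,0.1,0,0,0],[0,0,0.1,0,0,0],[0,0,0.1,0,0,0],[0,0,0,0,0,0]],
  ],
)

```text
clock: 50.98
eef_pos: [0.6566, 0.0593, 0.1361]
tool_rot: [0.673, 0.739, -0.001, -0.0]
ft_force: [0.5, 0.2, -0.4]
grip_width: 0.0327
```

>>> send_rows(
  increments=[
    [[0,0,0.03,0,0,0],[0,0,0.03,0,0,0],[0,0,0,0,0,0]],
  ],
)

```text
clock: 51.35
eef_pos: [0.657, 0.0594, 0.1337]
tool_rot: [0.673, 0.739, -0.0, -0.0]
ft_force: [-1.1, -0.4, -1.0]
grip_width: 0.0328
```

>>> send_rows(
  increments=[
    [[0,0,0.02,0,0,0],[0,0,0,0,0,0]],
  ],
)

```text
clock: 51.6
eef_pos: [0.657, 0.0593, 0.1328]
tool_rot: [0.673, 0.739, -0.0, -0.0]
ft_force: [-0.7, 0.7, 0.2]
grip_width: 0.0327
```

>>> send_rows(
  increments=[
    [[0,0,0,0,0,0],[0,0,0,0,0,0],[0,0,0,0,0,0],[0,0,0,0,0,0],[0,0,0,0,0,0]],
  ],
  grip=0.2,
)

```text
clock: 52.22
eef_pos: [0.6572, 0.0594, 0.133]
tool_rot: [0.673, 0.739, 0.0, 0.0]
ft_force: [0.5, 0.1, 0.2]
grip_width: 0.0684
```

>>> send_rows(
  increments=[
    [[0,0,-0.2,0,0,0],[0,0,-0.5,0,0,0],[0,0,-0.6,0,0,0],[0,0,-0.6,0,0,0],[0,-0.8,0,0,0,0],[0,-0.8,0,0,0,0],[0,-0.8,0,0,0,0],[0,-0.8,0,0,0,0]],
  ],
  grip=0,
)

```text
clock: 53.22
eef_pos: [0.4967, 0.0444, 0.2288]
tool_rot: [0.673, 0.739, 0.001, 0.001]
ft_force: [0.4, -0.4, 0.1]
grip_width: 0.0853
```

>>> send_rows(
  increments=[
    [[0,-0.8,0,0,0,0],[0,-0.8,0,0,0,0],[0,-0.4,0,0,0,0],[0,0,0,0,0,0]],
  ],
)

```text
clock: 53.72
eef_pos: [0.3975, 0.0351, 0.229]
tool_rot: [0.673, 0.739, 0.001, 0.001]
ft_force: [0.6, -0.2, 0.7]
grip_width: 0.0854
```

```bash
python3 - <<'E'
from h import *
c=snap('top','top20');W=cloud(c)
n=np.array([.9957,.0924]);t=np.array([-.0924,.9957]);P=np.array([656.5,2.8])
for col,b in dict(red=165,green=55,yellow=-55,blue=-165).items():
    for m,s,ce in blobs(c,col,200):
        if s[4]<700:
            r=rect(c,m,.018);print(col,ce.round(0),s[4],np.round(r,1),"tgt",P+b*t-45*n)
    C=P+b*t+5*n
    w=W.reshape(-1,3)*1000;l=(w[:,:2]-C)@np.c_[n,t]
    k=(np.abs(l)<32).all(1)&(w[:,2]>125)&(w[:,2]<160)
    if k.sum()>10: print("  clip",col,k.sum(),"centre err",cv2.minAreaRect(l[k].astype(np.float32)),np.percentile(w[k,2],97))
plan(.5,0,.2,5.3)
a=cv2.imread('pics/top20.png')
cv2.imwrite('pics/c20.png',cv2.resize(a[110:290,90:470],None,fx=2.1,fy=2.1,interpolation=cv2.INTER_CUBIC))
snap('side','s20')
E
```

```text
red [226. 185.] 493 [600.4 162.4 102.6  50.1   6.3] tgt [596.4475 162.9325]
  clip green 106 centre err ((0.955322265625, 0.39640045166015625), (46.80732727050781, 34.478302001953125), 1.9732911586761475) 147.3146766693293
yellow [297. 176.] 543 [624.4 -54.8 107.1  56.5   1. ] tgt [616.7755 -56.1215]
  clip yellow 103 centre err ((0.8508243560791016, -0.9937610626220703), (45.744998931884766, 35.25107955932617), 2.466811418533325) 144.77945147097665
blue [332. 173.] 510 [ 636.  -165.7  108.6   58.4   -3.2] tgt [ 626.9395 -165.6485]
blue [ 63. 285.] 225 [314.3 655.3 123.1  30.3   2.2] tgt [ 626.9395 -165.6485]
  clip blue 109 centre err ((0.7569522857666016, 0.07819175720214844), (46.58168411254883, 34.92805862426758), 2.267709970474243) 146.4633393322952
t=53.77 cur p=[0.3987 0.0352 0.2289] yaw 5.3 q1 0.09 q6=1.57 | az=0.00 units (q6 est) ; then x=-0.89 y=1.95 z=0.58 units; tilt [0.003 0.   ]; F=[ 0.4  0.6 -0.2] w=85.2
```

View pics/c20.png

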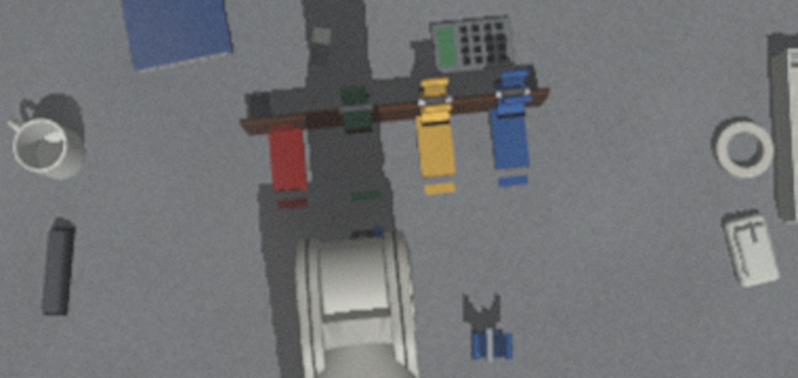

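View pics/s20.png

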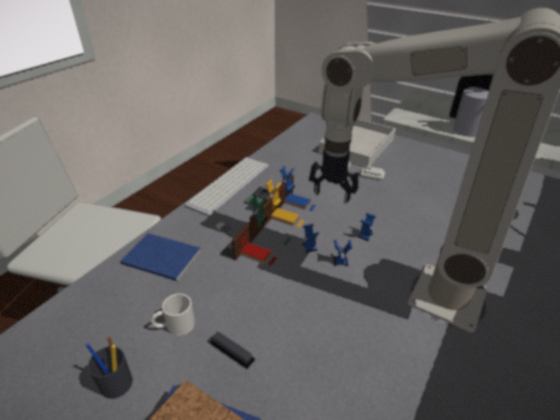

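The top view shows the three clips on the panel at crop (357,108), (435,100) and (513,93), with the tiles at (288,160), (436,145) and (511,138). The bystanders look in place. A last check on tile flushness and heading follows.

```bash
python3 - <<'E'
from h import *
n=np.array([.9957,.0924]);t=np.array([-.0924,.9957]);P=np.array([656.5,2.8])
c=load('top20.npz');W=cloud(c)*1000
for col,b in dict(red=165,yellow=-55,blue=-165).items():
    ys,xs=np.nonzero(masks(c,col));p=ray(c,np.c_[xs,ys],.018)[:,:2]*1000
    l=(p-P)@np.c_[n,t]-[0,b]
    k=(l[:,0]>-95)&(l[:,0]<-15)&(abs(l[:,1])<40)
    r=cv2.minAreaRect(l[k].astype(np.float32));q=l[k]
    print(col,"foot x",np.percentile(q[:,0],1).round(1),"sides",np.percentile(q[:,1],[1,99]).round(1),"rect",np.round(r[0],1),np.round(r[1],1),round(r[2],2))
# bystanders vs start
a=load('top0.npz')['color'].astype(int);d=c['color'].astype(int)
for nm,(u,v) in dict(mug=(112,180),stapler=(118,239),mouse=(448,229),tape=(444,181),calc=(320,130),eraser=(242,131)).items():
    print(nm,np.abs(a[v-18:v+18,u-18:u+18]-d[v-18:v+18,u-18:u+18]).mean().round(1))
E
```

```text
red foot x -89.6 sides [-24.7  23.2] rect [-53.3  -0.4] [49.3 76.6] 88.75
yellow foot x -90.4 sides [-24.4  24.6] rect [-53.4   0.1] [49.7 76.3] 89.64
blue foot x -88.6 sides [-23.8  24.1] rect [-52.6   0.1] [48.9 74.8] 89.89
mug 20.8
stapler 24.0
mouse 10.6
tape 9.4
calc 11.7
eraser 42.1
```

```bash
python3 -c "
from workcell import *
print(job_done())"
```

```text
the job is handed in; nothing more can be done
None
```

I handed the job in at about 54 s: the three tiles present (red, yellow, blue) are in their bays and the three clips present (blue, yellow, green) are on the panel. There was no green tile and no red clip on the desk. I did the tiles first, pushing each against the panel until I felt contact. The blue clip used was the one farthest to the robot's right of the four blue ones.

My last checks, all from the top camera:

- **Tiles:** front ends at -89.6 mm (red), -90.4 mm (yellow) and -88.6 mm (blue), where -90 mm is flush. All are centred within 1 mm and square to about 1.3°.
- **Clips:** each is centred within about 1 mm of its bay, with bar tops at 145–147 mm, which puts the hinges about 10–13 mm above the panel's top edge. Only the yellow clip touched the panel on the way down (3 N); I released the other two without feeling contact.
- **Other things:** the look-alike clips I could see and the other desk items appear in place. An automatic image comparison of the other items was spoiled by moving shadows, so that is by eye only. The arm hid two of the look-alikes in that last top view; the side view shows them standing.

No tile was knocked out of place in any picture I took. I saw no force or speed limit being approached.

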